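# Tip a batch of relays into the test box

## Task

Take the flat opening blade from its rubber mat, lever the grey box's cover up with it until it stands open, and lay the blade back on the mat. Put every relay from the wooden carrier board on the level tipping tray; when the whole batch lies there, push the tray's ledge down so that all the relays slide off into the box, and let the tray come back level. Finally shut the cover, and leave the bottle and the tin where they are.

Things in the scene. Friction and masses are not known exactly. Their poses are not given: they have to be found in the camera images.
- station: Fixed steel base plate 180 (x) x 320 (y) x 8 mm carrying the box (at -y) and the tipping tray (at +y, on two cheeks). Origin on the bench under the plate, z up. All station, tray and cover directions below are along the axes of this frame at rest; at yaw 0 its x points away from the robot.
- box_in (a point): Centre of the box's inner floor, 12 mm above the bench, axes as the station's. The open box is 140 (x) x 110 (y) mm inside, 58 mm deep, walls 4 mm, rim 70 mm above the bench. Grey painted.
- cover (a joint): Angle of the box's flat cover (rad): 0 shut, 1.45 open against its stop (it still leans a little towards -x). Hinged along y on the box's +x rim. It stays at any angle by hinge friction: 0.2 N m plus its 0.15 kg weight, so about 2 N at the lip.
- cover_hinge (a point): Point on the cover's hinge axis (and underside), mid-width, 70 mm above the bench and 74 mm in +x from the box centre. The cover is 164 mm long from here, 118 mm wide, 6 mm thick.
- cover_lip (a point): Middle of the lower front edge of the cover. When shut the cover reaches 16 mm beyond the box's front (-x) wall; under this lip, in mid-width, a fixed steel ledge 60 mm wide reaching 14 mm out from the wall leaves an open slot 10 mm high (60 to 70 mm above the bench), too thin for fingers: the blade goes in here from -x.
- tray (a joint): Tilt of the tray (rad): 0 level (spring-held against its stop), grows as its open -y end goes down, stop at 0.85. A spring brings it back: 0.18 N m at level, 0.36 N m at full tilt, plus tray (0.35 kg) and load; about 6 to 12 N on the ledge. The relays begin to slide at some 0.45 to 0.65.
- tray_hinge (a point): Point on the tray's hinge axis (along the station's x), 80 mm above the bench, mid-width, 28 mm in +y from the station's origin. The tray floor lies 50 mm above this axis and runs from 50 mm on its -y side (the open outlet end, beside the box) to 120 mm on its +y side.
- tray_floor (a point): Centre of the tray's floor surface (it tilts with the tray), 130 mm above the bench when level. Floor 120 (x) x 170 (y) mm inside; aluminium walls 22 mm high on both sides and the +y end; the -y end is open and tips over the box.
- tray_ledge (a point): Push point on top of the tray's flat steel ledge, which sticks out 61 mm from the tray's -x wall, 45 mm long in y, flush with the floor, on the outlet side of the hinge. The point lies 105 mm in -x and 36 mm in -y from the hinge axis point; this point is 19 mm from the ledge's outer end. Push it down along its arc about the hinge.
- crate: Fixed wooden carrier board, 170 (x) x 210 (y) mm, with a low rim 8 mm wide all round: floor surface 8 mm above the bench, rim top 14 mm. Origin under its centre. It may lie on the robot's left or right.
- mat: Fixed black rubber mat 200 (x) x 100 (y) x 3 mm, where the blade lies; origin under its centre. On the side opposite the carrier board.
- blade: Opening blade, loose, 0.12 kg: wooden handle 80 x 26 (y) x 16 mm high, with a steel blade 20 mm wide and 3 mm thick sticking 50 mm out of its +x end at mid-height. Origin under the handle's centre; x towards the tip. Same from above and below.
- blade_grip (a point): Point inside the handle, at mid-height, near the centre of mass, where to grip it across y (26 mm); 75 mm behind the tip.
- blade_tip (a point): Middle of the end of the steel blade.
- relay1: Small relay, loose, 0.04 kg: block 26 (x) x 36 (y) x 18 (z) mm, black base with copper coil, steel plate and brass tags; origin at the centre of its underside. Three or four of the five are present in a run (others None).
- relay2: Small relay, loose, 0.04 kg: block 26 (x) x 36 (y) x 18 (z) mm, black base with copper coil, steel plate and brass tags; origin at the centre of its underside. Three or four of the five are present in a run (others None).
- relay3: Small relay, loose, 0.04 kg: block 26 (x) x 36 (y) x 18 (z) mm, black base with copper coil, steel plate and brass tags; origin at the centre of its underside. Three or four of the five are present in a run (others None).
- relay4: Small relay, loose, 0.04 kg: block 26 (x) x 36 (y) x 18 (z) mm, black base with copper coil, steel plate and brass tags; origin at the centre of its underside. Three or four of the five are present in a run (others None).
- relay5: Small relay, loose, 0.04 kg: block 26 (x) x 36 (y) x 18 (z) mm, black base with copper coil, steel plate and brass tags; origin at the centre of its underside. Three or four of the five are present in a run (others None).
- cleaner: Bystander: white plastic bottle, 44 mm across and 100 mm tall; origin under its centre. To be left alone.
- tin: Bystander: open steel tin, 70 mm across and 60 mm tall; origin under its centre. To be left alone.

How it is judged:
By the outcome, as a careful person would: the job done as asked, in the order asked, and still so for the second after the job is handed in, with the robot touching nothing.
Of relay1, relay2, relay3, relay4, relay5 only 3 to 4 are there at a start; the rules pass over those that are not, and their reading is None.
At some moment in a run one of relay1, relay2, relay3, relay4, relay5 may be knocked a few centimetres aside while the robot is not near it.
Once in a run the grip may slacken for a moment while it holds something.
It also fails if it takes over 210 s, if anything falls off the work surface, if the arm or the gripper's body presses on something with over 40 N, if the wrist force passes 120 N, or if a joint passes its speed limit or range.

## Robot

A 6-joint arm with a two-finger parallel gripper is mounted at the origin on the work surface. World frame = base frame: x ahead of the robot, y to its left, z up, the work surface at z = 0. Lengths are in m, angles in rad, forces in N, time in s.
With the tool pointing down it reaches from about 0.3 to 0.875 m from the base axis. Payload 4.2 kg.
Tool frame: the origin (TCP) lies between the finger pads; the fingertips stand 25 mm ahead of it and the grasp point (between the pads) lies 6 mm ahead of it; z points along the fingers, x is the direction in which the jaws open and shut, and the axes are right-handed (so a half turn about z gives the same grasp; the last joint's range is limited). The gripper opens to 85 mm and grips with 20 to 120 N. Pads are 22 mm wide; open, the fingers measure 114 mm over their backs; the gripper's body (76 mm by 85 mm) begins 54 mm behind the grasp point. The pads swing forward as they close: fully open they stand 13 mm farther back than shut.
Start: joints at [-1.236, 0.32, 1.565, -0, 1.257, -0.02], TCP at [0.2, -0.539, 0.256] pointing down, gripper open.
Joint ranges: [-3.11, 3.11], [-0.84, 2.01], [0.21, 2.61], [-1.34, 4.49], [0.05, 2.63], [-2.56, 2.56]. Speed limits (rad/s): [2.57, 2.57, 3.14, 3.14, 3.14, 3.14].

## Interface

Orientations are given as a 3x3 rotation matrix whose columns are the frame's x, y, z axes.
In Python, from station import robot, eyes, job gives the robot as it stands.
- The arm moves only by the tool arm_command, never from a script. Its argument "moves" is a list that holds one entry, the list of rows, each a list of 5 numbers: the gripper command: -1 is fully open, 1 is shut, values between are in proportion, then the shift along the tool's x, y, z in cm, then the turn about the tool's z in degrees. In form: [[[fingers, dx, dy, dz, roll], ...]]. A call has 1 to 12 rows; each row is the pose to reach, as a shift and turn from the pose commanded when the call began, along the tool's axes at that moment; what a row does not reach only later rows make up. A row lasts 1/12 s, in which the tool goes at most 41.7 mm and 7.16 degrees, less where a joint would pass 70% of its speed; a pose out of reach is approached as far as the arm can. A call with a gripper value outside its range is refused whole. The fingers move at their own pace and stop on an object; the grip force is fixed at half the most. Time passes only in rows, so rows that repeat a pose let the fingers close. It gives the time, the measured TCP pose, the force and the opening at its end, in the units of the state.
- robot.sense(): the state, without advancing time (a new reading comes with each control period).
- eyes.snapshot(name): name is "scene" or "top" or "wrist"; returns a dict with "color" (480x640x3 uint8, blue, green, red), "depth" (480x640 float32, m along the optical axis (not along the pixel's ray), 0 where there is no reading), "camera_matrix" (3x3 intrinsics, pixels), "rvec" (rotation vector, rad) and "tvec" (3), from world to camera coordinates, as OpenCV has them; the wrist camera has in their place "mount" (4x4, takes a point from camera to tool coordinates, whose origin is the TCP and whose axes are the tool frame's). Camera axes: x right, y down, z forward; pixel columns grow to the right and rows downward; lengths in m; the calibration is good to about 2 mm. The wrist camera is an equidistant fisheye: a pixel r from the principal point sees the ray r / f radians off the axis. A picture is of the moment at which its call begins: read the wrist's pose just before it.
- job.finish_job(): hands the job in, once; it reports no verdict.
Trained networks look in the newest picture that a camera, given by its name, has taken for a name from the list of things; names that differ only in an ending like _2 or _b are one class to them, and where a whole thing is asked for, a point or a joint stands for the part that bears it (a point fixed in the world has none). Each returns a list of dicts, best first, with "p" (0 to 1); they miss things now and then, are a little off and sometimes report something else, mostly with a low value. They report only what shows in the picture. A call takes as long as a camera call.
- eyes.outline_of(camera, query): "region" (480x640 bool, what is visible of it) and "box" ([left, top, right, bottom] in pixels, round what is visible of it).
The state is a dict: "time": time; "joint_positions": joint angles; "qvel": joint speeds; "tau": joint torques, N m; "tcp_pos": TCP position; "tcp_rot": TCP orientation; "force": force on the tool from outside, world axes, zero at the start; "moment": the same for the moment, N m; "width": opening from 0.0 (shut) to 1.0 (fully open).
Only numpy, scipy, OpenCV 4.12 (cv2) and the standard library are available. Lean on these libraries where they do the work, as an engineer would, in place of code of your own. Each camera call takes 0.05 s, during which the arm holds its last target.

## Working session

There is one attempt and no reset: what is moved stays moved. The work goes in short steps, Python scripts to look and compute and a tool call to move; the robot and the scene stay as the last step left them, time stands still between calls to the robot, and variables do not carry over. Pictures are saved under pics/ and viewed, and the job is handed in when it is done.

Besides the shell and the picture viewer there is one more tool, called by a JSON object that holds its "name" and its "arguments". arm_command: Moves the arm, as the interface text tells. Its arguments: {"type":"object","properties":{"moves":{"type":"array"}},"required":["moves"]}

```bash
ls; mkdir -p pics; python3 - <<'E'
from station import robot, eyes, job
import cv2
s=robot.sense()
for k,v in s.items(): print(k,v)
for n in ["scene","top","wrist"]:
    p=eyes.snapshot(n); cv2.imwrite(f"pics/{n}0.png",p["color"])
    print(n,p["camera_matrix"].tolist(),p.get("rvec"),p.get("tvec"),p.get("mount"))
E
```

```text
pics
time 0.0
joint_positions [-1.23601147e+00  3.20299901e-01  1.56570515e+00 -1.36395986e-05
  1.25738652e+00 -1.99723064e-02]
qvel [ 0.00095332  0.00164574 -0.00015805  0.00089123 -0.0013477  -0.00057365]
tau [-7.22967143e-04 -4.15528572e+01 -2.34161460e+01 -2.63797374e-04
  8.10307305e-03  3.41150809e-06]
tcp_pos [ 0.19960072 -0.53877427  0.25546748]
tcp_rot [[ 3.47366070e-01 -9.37729412e-01 -6.03315033e-04]
 [-9.37727880e-01 -3.47366593e-01  1.69477199e-03]
 [-1.79880902e-03 -2.29609572e-05 -9.99998382e-01]]
force [-0.41723868 -0.16914329 -0.88865821]
moment [-0.0106796   0.02195742  0.00548065]
width 1.0007936884266888
scene [[622.2289392942647, 0.0, 319.496134270657], [0.0, 622.2289392942647, 236.97403549903822], [0.0, 0.0, 1.0]] [ 1.8719914   1.4145841  -0.65587654] [-0.18162142 -0.27697907  1.74123322] None
top [[509.70808884107754, 0.0, 321.0816813481863], [0.0, 509.70808884107754, 237.41480046663787], [0.0, 0.0, 1.0]] [ 2.15615657 -2.18181387  0.1132082 ] [0.03709702 0.61095834 1.27997984] None
wrist [[371.64829954431775, 0.0, 326.06206781314495], [0.0, 371.64829954431775, 242.81329451346923], [0.0, 0.0, 1.0]] None None [[ 9.99999814e-01 -3.86575847e-04 -4.71862043e-04 -1.82047947e-04]
 [ 5.00393615e-04  9.62261078e-01  2.72127485e-01 -6.79486723e-02]
 [ 3.48856565e-04 -2.72127670e-01  9.62261092e-01 -1.18697377e-01]
 [ 0.00000000e+00  0.00000000e+00  0.00000000e+00  1.00000000e+00]]
```

View pics/scene0.png

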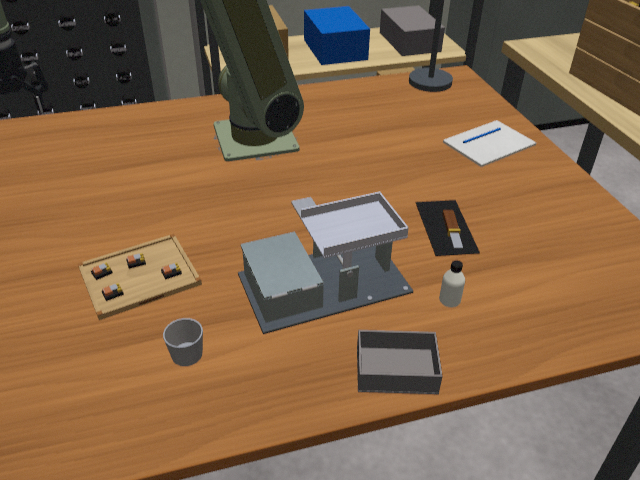

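View pics/top0.png

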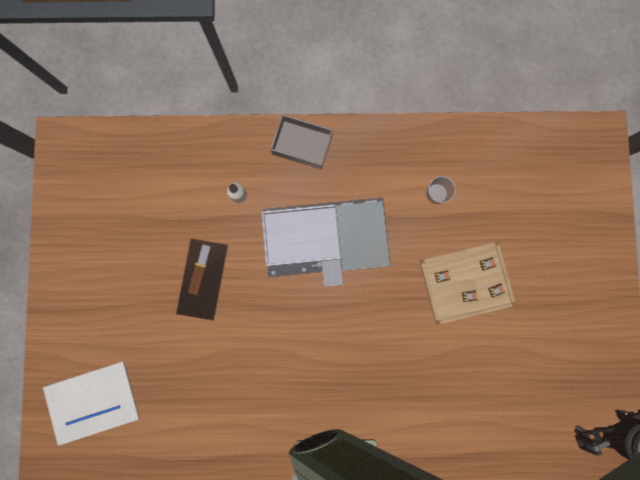

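View pics/wrist0.png

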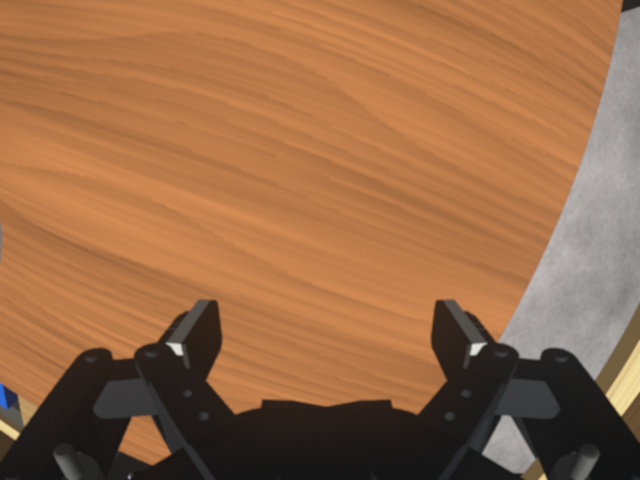

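```bash
cat > h.py <<'E'
from station import robot, eyes, job
import numpy as np, cv2
def snap(name,save=None):
    s=robot.sense(); p=eyes.snapshot(name); p["s"]=s
    if save: cv2.imwrite(f"pics/{save}.png",p["color"])
    return p
def cloud(p,mask=None):
    "world xyz image for fixed or wrist camera (depth along axis)"
    K=p["camera_matrix"]; d=p["depth"]
    v,u=np.mgrid[0:480,0:640].astype(float)
    a=(u-K[0,2])/K[0,0]; b=(v-K[1,2])/K[1,1]
    if "mount" in p and p["mount"] is not None:
        r=np.hypot(a,b); k=np.where(r>1e-9,np.tan(np.minimum(r,1.5))/np.maximum(r,1e-9),1)
        C=np.stack([a*k*d,b*k*d,d],-1); M=p["mount"]
        T=C@M[:3,:3].T+M[:3,3]
        W=T@np.array(p["s"]["tcp_rot"]).T+p["s"]["tcp_pos"]
    else:
        C=np.stack([a*d,b*d,d],-1); R=cv2.Rodrigues(np.array(p["rvec"],float))[0]
        W=(C-np.array(p["tvec"]).ravel())@R
    W[d<=0]=np.nan
    return W
def rect(W,m):
    P=W[m]; P=P[np.isfinite(P).all(1)]
    r=cv2.minAreaRect((P[:,:2]*1000).astype(np.float32))
    return r,np.median(P[:,2]),len(P)
E
python3 - <<'E'
from h import *
for cam in ["top","scene"]:
    p=snap(cam); W=cloud(p)
    for q in ["station","cover","tray","crate","mat","blade","relay1","cleaner","tin","blade_tip","box_in"]:
        for o in eyes.outline_of(cam,q)[:6]:
            m=o["region"]
            if m.sum()<4: print(cam,q,o["p"],"tiny");continue
            r,z,n=rect(W,m); P=W[m]; 
            print(cam,q,round(o["p"],2),o["box"],n,"c",np.round(r[0]),"wh",np.round(r[1]),"ang",round(r[2],1),"z med %.3f max %.3f"%(z,np.nanpercentile(P[:,2],95)), np.round(np.nanmedian(P,0)*1000))
E
```

```text
top station 0.76 [263.2, 198.4, 389.6, 287.8] 8623 c [597.  14.] wh [221. 321.] ang 4.4 z med 0.125 max 0.137 [601.  15. 125.]
top cover 0.83 [332.0, 200.3, 390.4, 268.2] 3212 c [619. -77.] wh [181. 136.] ang 5.2 z med 0.076 max 0.080 [611. -74.  76.]
top tray 0.89 [263.0, 204.4, 343.7, 287.2] 4449 c [576.  78.] wh [187. 200.] ang 4.0 z med 0.130 max 0.150 [598.  69. 130.]
top crate 0.65 [422.5, 244.6, 513.5, 325.0] 4792 c [ 494. -350.] wh [175. 219.] ang 11.7 z med 0.008 max 0.015 [ 492. -344.    8.]
top mat 0.57 [174.4, 236.3, 227.9, 316.9] 2404 c [510. 342.] wh [104. 199.] ang 79.4 z med 0.002 max 0.007 [501. 336.   2.]
top blade 0.76 [189.7, 247.5, 208.4, 293.8] 467 c [534. 347.] wh [ 31. 128.] ang 73.9 z med 0.016 max 0.022 [529. 345.  16.]
top relay1 0.68 [479.8, 257.5, 497.7, 269.2] 152 c [ 542. -403.] wh [29. 42.] ang 11.4 z med 0.021 max 0.029 [ 541. -401.   21.]
top relay1 0.68 [462.0, 288.1, 478.6, 302.2] 151 c [ 457. -352.] wh [41. 26.] ang 89.4 z med 0.022 max 0.029 [ 457. -349.   22.]
top relay1 0.59 [433.2, 273.7, 449.0, 282.5] 146 c [ 508. -282.] wh [27. 36.] ang 9.7 
[... 3320 characters left out ...]
ang 75.1 z med 0.058 max 0.101 [744. 241.  58.]
scene tin 0.83 [166.2, 317.1, 203.6, 366.3] 1560 c [ 704. -277.] wh [ 74. 124.] ang 88.4 z med 0.039 max 0.062 [ 718. -276.   39.]
scene blade_tip 0.7 [442.6, 209.0, 465.2, 247.8] 455 c [525. 350.] wh [ 31. 155.] ang 71.6 z med 0.018 max 0.024 [534. 346.  18.]
scene blade_tip 0.6 [78.0, 235.7, 201.9, 317.9] 5295 c [ 484. -345.] wh [197. 217.] ang 13.4 z med 0.011 max 0.017 [ 502. -341.   11.]
scene box_in 0.93 [238.8, 192.6, 412.6, 332.4] 15622 c [561.  32.] wh [297. 355.] ang 4.7 z med 0.077 max 0.146 [634.  24.  77.]
scene box_in 0.3 [293.8, 189.6, 406.4, 267.4] 4998 c [510.  97.] wh [224. 376.] ang 74.9 z med 0.133 max 0.153 [599.  73. 133.]
```

```bash
python3 - <<'E'
from h import *
p=snap("top"); W=cloud(p); np.save("top0.npy",W)
def fit(z0,z1,x0,x1,y0,y1):
    m=(W[...,2]>z0)&(W[...,2]<z1)&(W[...,0]>x0)&(W[...,0]<x1)&(W[...,1]>y0)&(W[...,1]<y1)
    r,z,n=rect(W,m); print(np.round(r[0],1),np.round(r[1],1),round(r[2],2),round(z,4),n)
    # trimmed PCA-ish mean edges
    return m
fit(.072,.081,.48,.75,-.16,.0)   # cover top: 164x118
fit(.125,.135,.48,.72,-.03,.2)   # tray floor + ledge
fit(.125,.135,.45,.535,-.03,.2)   # ledge only
fit(.005,.011,.45,.75,-.2,.25)   # plate
fit(.147,.156,.45,.75,-.1,.25)   # tray wall tops
fit(.009,.025,.40,.7,.25,.45)   # blade
fit(.015,.025,.40,.7,.25,.45)   # handle
E
```

```text
[613.1 -72.9] [168.5 118. ] 5.02 0.0758 2852
[574.3  73.4] [185.9 172.6] 4.83 0.1295 3903
[510.4  69.2] [ 49. 175.] 0.06 0.1294 361
[602.2  25.2] [298.9 446.6] 0.62 0.0072 879
[606.   77.4] [128.4 173.5] 5.03 0.1511 352
[500.4 362.4] [194.3 107.4] 6.76 0.0166 463
[533.3 345.6] [ 26.4 127.1] 75.37 0.0185 287
```

```bash
cat >> h.py <<'E'
def to(x,y,z,ang=None,s=None):
    "mm, deg -> row numbers"
    s=s or robot.sense(); R=np.array(s["tcp_rot"]); d=(np.array([x,y,z])/1000-s["tcp_pos"])@R*100
    a=np.degrees(np.arctan2(R[1,0],R[0,0])); roll=0 if ang is None else ((a-ang+180)%360-180)
    print("dx %.2f dy %.2f dz %.2f roll %.1f (alt %.1f)"%(*d,roll,roll-180*np.sign(roll)), "n>=%.0f rows"%max(np.linalg.norm(d)/4.17,abs(roll)/7.16))
    return d,roll
def st(s=None):
    s=s or robot.sense(); R=np.array(s["tcp_rot"])
    print("t %.2f tcp %s ang %.1f F %s M %s w %.3f q %s"%(s["time"],np.round(np.array(s["tcp_pos"])*1000,1),np.degrees(np.arctan2(R[1,0],R[0,0])),np.round(s["force"],1),np.round(s["moment"],2),s["width"],np.round(s["joint_positions"],2)))
E
python3 -c "
from h import *
to(520,345,250,75)"
```

```text
dx -71.79 dy -60.75 dz 0.63 roll -144.7 (alt 35.3) n>=23 rows
```

{"name": "arm_command", "arguments": {"moves": [[[-1,-72,-60.7,0.6,-144.7],[-1,-72,-60.7,0.6,-144.7],[-1,-72,-60.7,0.6,-144.7],[-1,-72,-60.7,0.6,-144.7],[-1,-72,-60.7,0.6,-144.7],[-1,-72,-60.7,0.6,-144.7],[-1,-72,-60.7,0.6,-144.7],[-1,-72,-60.7,0.6,-144.7],[-1,-72,-60.7,0.6,-144.7],[-1,-72,-60.7,0.6,-144.7],[-1,-72,-60.7,0.6,-144.7],[-1,-72,-60.7,0.6,-144.7]]]}}

```text
time: 2.4
tcp_pos: [0.3693, -0.0668, 0.2535]
tcp_rot: [[0.958, 0.286, 0.001], [0.286, -0.958, -0.0], [0.001, 0.001, -1.0]]
force: [1.6, -1.0, -0.3]
width: 1.003
```

```bash
python3 -c "
from h import *
st();to(520,345,250,75)"
```

```text
t 2.40 tcp [369.3 -66.8 253.5] ang 16.6 F [ 1.6 -1.  -0.3] M [ 0.04 -0.05  0.02] w 1.003 q [-0.21  0.    1.97 -0.    1.17 -0.5 ]
dx 26.21 dy -35.16 dz 0.36 roll -58.4 (alt 121.6) n>=11 rows
```

{"name": "arm_command", "arguments": {"moves": [[[-1,26.2,-35.2,0.4,-58.4],[-1,26.2,-35.2,0.4,-58.4],[-1,26.2,-35.2,0.4,-58.4],[-1,26.2,-35.2,0.4,-58.4],[-1,26.2,-35.2,0.4,-58.4],[-1,26.2,-35.2,0.4,-58.4],[-1,26.2,-35.2,0.4,-58.4],[-1,26.2,-35.2,0.4,-58.4],[-1,26.2,-35.2,0.4,-58.4],[-1,26.2,-35.2,0.4,-58.4],[-1,26.2,-35.2,0.4,-58.4],[-1,26.2,-35.2,0.4,-58.4]]]}}

```text
time: 3.4
tcp_pos: [0.5231, 0.3471, 0.2479]
tcp_rot: [[0.261, 0.965, 0.001], [0.965, -0.261, 0.002], [0.002, 0.0, -1.0]]
force: [0.2, -0.8, -0.2]
width: 1.0
```

```bash
python3 - <<'E'
from h import *
st()
p=snap("wrist","w1"); W=cloud(p)
for q in ["blade","mat"]:
  for o in eyes.outline_of("wrist",q)[:2]:
    m=o["region"]; r,z,n=rect(W,m); print(q,o["p"],o["box"],n,np.round(r[0],1),np.round(r[1],1),r[2],z)
    if q=="blade":
      for lo,hi in [(.016,.022),(.008,.0145)]:
        mm=m&(W[...,2]>lo)&(W[...,2]<hi); r,z,n=rect(W,mm); print(lo,n,np.round(r[0],1),np.round(r[1],1),r[2],z)
E
```

```text
t 3.40 tcp [523.1 347.1 247.9] ang 74.9 F [ 0.2 -0.8 -0.2] M [ 0.01 -0.    0.01] w 1.000 q [ 0.57  0.41  1.45  0.    1.28 -0.74]
blade 0.94 [314.9, 156.5, 343.7, 286.5] 3276 [536.1 346.2] [ 28.5 134.7] 74.96177673339844 0.019467376815954215
0.016 2298 [509.7 353.9] [27.2 79.7] 74.55825805664062 0.0199300928729874
0.008 810 [534.3 346.7] [ 19.9 128.5] 75.95001220703125 0.01339020038651735
blade 0.66 [258.4, 92.1, 373.7, 296.4] 16395 [510.1 343.2] [102.5 203.9] 79.74050903320312 0.004051787155742059
0.016 73 [509.7 353.9] [27.2 79.7] 74.57083892822266 0.01878749343936134
0.008 20 [581.5 327.2] [39.1 16. ] 12.801067352294922 0.013317188412992537
mat 0.82 [257.7, 94.2, 373.4, 298.0] 16098 [509.3 342.6] [102.3 200.4] 79.53655242919922 0.004054891896625459
```

View pics/w1.png

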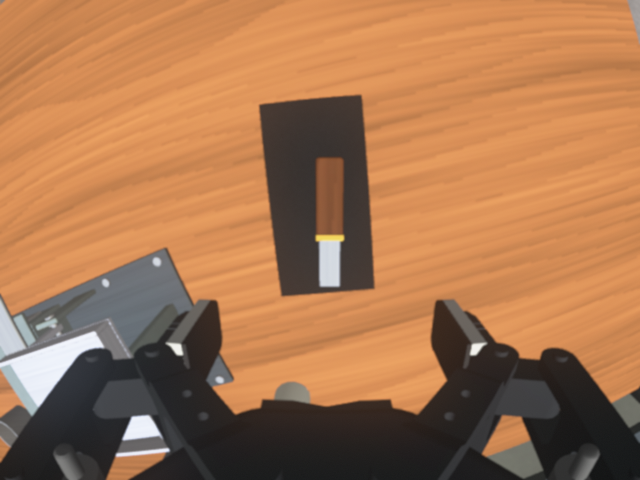

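```bash
python3 -c "
from h import *
to(524,350,29,74.6)"
```

```text
dx 0.86 dy 0.03 dz 21.97 roll 0.1 (alt -179.9) n>=5 rows
```

{"name": "arm_command", "arguments": {"moves": [[[-0.4,0.3,0,4,0.2],[-0.4,0.3,0,8,0.2],[-0.4,0.3,0,12,0.2],[-0.4,0.3,0,16,0.2],[-0.4,0.3,0,19,0.2],[-0.4,0.3,0,21,0.2],[-0.4,0.3,0,21.9,0.2],[-0.4,0.3,0,21.9,0.2],[-0.4,0.3,0,21.9,0.2]]]}}

```text
time: 4.3
tcp_pos: [0.5234, 0.3449, 0.0311]
tcp_rot: [[0.269, 0.963, 0.001], [0.963, -0.269, 0.0], [0.001, 0.001, -1.0]]
force: [-0.6, -0.3, 0.6]
width: 0.703
```

```bash
python3 - <<'E'
from h import *
st()
to(524,350,29,74.6)
p=snap("wrist","w2")
E
```

```text
t 4.30 tcp [523.4 344.9  31.1] ang 74.4 F [-0.6 -0.3  0.6] M [-0.05  0.01  0.01] w 0.703 q [ 0.56  0.61  1.71 -0.    0.82 -0.73]
dx 0.50 dy -0.08 dz 0.22 roll -0.2 (alt 179.8) n>=0 rows
```

View pics/w2.png

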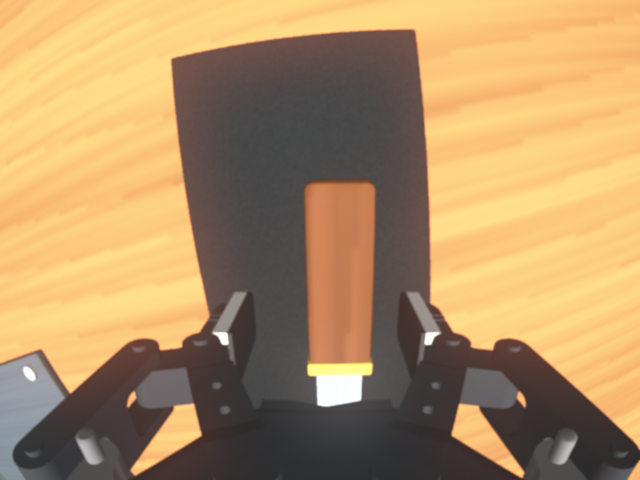

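{"name": "arm_command", "arguments": {"moves": [[[-0.4,0.5,-0.1,0.2,0],[-0.4,0.5,-0.1,0.2,0],[1,0.5,-0.1,0.2,0],[1,0.5,-0.1,0.2,0],[1,0.5,-0.1,0.2,0],[1,0.5,-0.1,0.2,0],[1,0.5,-0.1,0.2,0],[1,0.5,-0.1,0.2,0],[1,0.5,-0.1,0.2,0],[1,0.5,-0.1,0.2,0]]]}}

```text
time: 5.18
tcp_pos: [0.5236, 0.3508, 0.0288]
tcp_rot: [[0.268, 0.964, 0.001], [0.964, -0.268, 0.001], [0.001, 0.001, -1.0]]
force: [-1.1, 0.1, 5.9]
width: 0.286
```

```bash
python3 - <<'E'
from h import *
st()
p=snap("wrist","w3")
E
```

```text
t 5.18 tcp [523.6 350.8  28.8] ang 74.5 F [-1.1  0.1  5.9] M [-0.02  0.06  0.05] w 0.286 q [ 0.57  0.61  1.7   0.    0.82 -0.73]
```

View pics/w3.png

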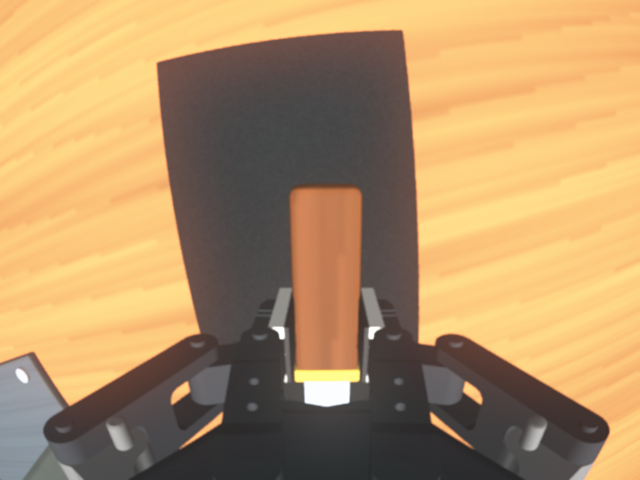

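{"name": "arm_command", "arguments": {"moves": [[[1,0,0,-2,0],[1,0,0,-6,0],[1,0,0,-10,0],[1,0,0,-14,0],[1,0,0,-18,0],[1,0,0,-20,0],[1,0,0,-20,0]]]}}

```text
time: 5.82
tcp_pos: [0.5252, 0.3517, 0.2338]
tcp_rot: [[0.268, 0.963, 0.009], [0.963, -0.268, 0.006], [0.008, 0.007, -1.0]]
force: [0.6, 0.8, -1.4]
width: 0.282
```

```bash
python3 - <<'E'
from h import *
st()
p=snap("wrist","w4")
W=cloud(p)
for o in eyes.outline_of("wrist","blade")[:1]: print(o["p"],o["box"]); r,z,n=rect(W,o["region"]);print(r,z,n)
to(426.4,-89.2,228,95)
E
```

```text
t 5.82 tcp [525.2 351.7 233.8] ang 74.5 F [ 0.6  0.8 -1.4] M [-0.02  0.03 -0.03] w 0.282 q [ 0.57  0.42  1.47 -0.    1.24 -0.73]
0.92 [286.8, 184.9, 364.5, 404.8]
((595.1880493164062, 330.4405517578125), (66.99268341064453, 253.8392333984375), 72.7523193359375) 0.22480326259184344 14253
dx -44.93 dy 2.47 dz -0.00 roll -20.5 (alt 159.5) n>=11 rows
```

View pics/w4.png

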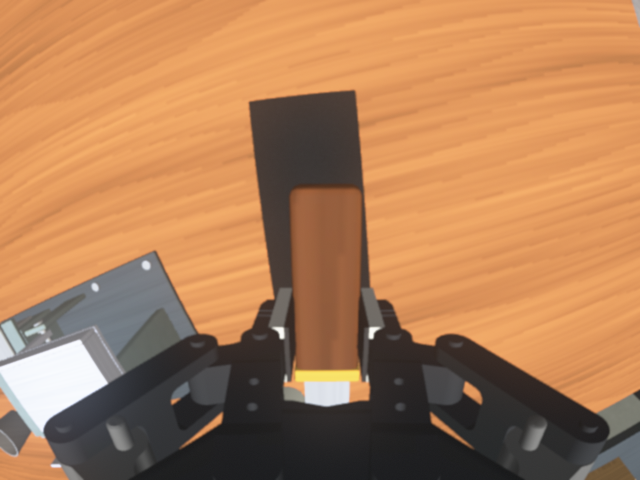

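{"name": "arm_command", "arguments": {"moves": [[[1,-44.9,2.5,0,-20.5],[1,-44.9,2.5,0,-20.5],[1,-44.9,2.5,0,-20.5],[1,-44.9,2.5,0,-20.5],[1,-44.9,2.5,0,-20.5],[1,-44.9,2.5,0,-20.5],[1,-44.9,2.5,0,-20.5],[1,-44.9,2.5,0,-20.5],[1,-44.9,2.5,0,-20.5],[1,-44.9,2.5,0,-20.5],[1,-44.9,2.5,0,-20.5],[1,-44.9,2.5,0,-20.5]]]}}

```text
time: 6.92
tcp_pos: [0.4243, -0.0931, 0.2258]
tcp_rot: [[-0.081, 0.997, -0.006], [0.997, 0.081, -0.001], [-0.001, -0.006, -1.0]]
force: [-0.4, 0.8, -1.1]
width: 0.284
```

{"name": "arm_command", "arguments": {"moves": [[[1,0,0,3,0],[1,0,0,6,0],[1,0,0,9,0],[1,0,0,12,0],[1,0,0,12,0],[1,0,0,12,0]]]}}

```text
time: 7.42
tcp_pos: [0.4252, -0.0879, 0.1061]
tcp_rot: [[-0.087, 0.996, -0.007], [0.996, 0.087, 0.002], [0.002, -0.007, -1.0]]
force: [0.9, 0.2, -0.6]
width: 0.288
```

```bash
python3 - <<'E'
from h import *
st()
p=snap("wrist","w5"); q=snap("scene","s5")
cv2.imwrite("pics/s5c.png",cv2.resize(q["color"][170:340,200:440],None,fx=3.3,fy=3.3))
to(426.4,-89.2,83,95)
W=cloud(q); 
m=(W[...,0]>.35)&(W[...,0]<.56)&(W[...,1]>-.16)&(W[...,1]<-.02)&(W[...,2]>.05)
o=eyes.outline_of("scene","blade")
for b in o[:2]: print(b["p"],b["box"])
E
```

```text
t 7.42 tcp [425.2 -87.9 106.1] ang 95.0 F [ 0.9  0.2 -0.6] M [-0.   -0.03 -0.02] w 0.288 q [-0.23  0.27  2.08  0.    0.8  -1.89]
dx -0.04 dy -0.14 dz 2.57 roll -0.0 (alt 180.0) n>=1 rows
0.58 [250.9, 186.9, 265.5, 226.6]
```

View pics/w5.png

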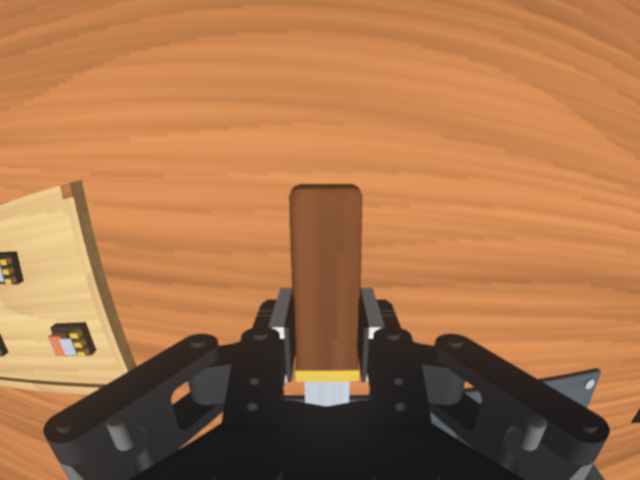

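View pics/s5c.png

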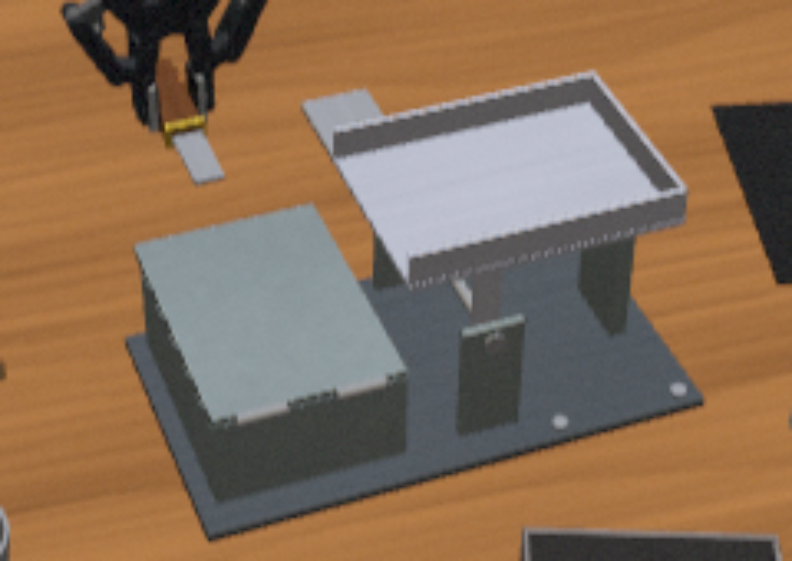

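```bash
python3 - <<'E'
from h import *
st()
for c in ["scene","top"]:
    q=snap(c); W=cloud(q)
    s=q["s"]; R=np.array(s["tcp_rot"])
    T=(W-s["tcp_pos"])@R*1000   # tool coords mm
    m=(abs(T[...,0])<16)&(T[...,1]>42)&(T[...,1]<90)&(abs(T[...,2]-17)<10)
    P=T[m]; print(c,len(P)); 
    if len(P): print("x",np.percentile(P[:,0],[2,50,98]).round(1),"y",np.percentile(P[:,1],[2,50,98]).round(1),"z",np.percentile(P[:,2],[5,50,95]).round(1))
    if len(P): print(np.polyfit(P[:,1],P[:,2],1), np.polyfit(P[:,1],P[:,0],1))
# lip edge from top cloud
E
```

```text
t 7.57 tcp [428.2 -88.8 109.3] ang 95.0 F [ 0.9  0.1 -0.8] M [-0.    0.01  0.05] w 0.289 q [-0.23  0.27  2.08 -0.    0.8  -1.89]
scene 116
x [-8.2  1.5 11.6] y [43.  61.1 76.4] z [12.1 14.3 17.4]
[ 0.02273976 13.08743382] [0.0162647  0.44889777]
top 91
x [-10.4  -1.9   8.7] y [45.9 61.7 74.7] z [12.9 16.5 20.4]
[ 0.06323256 12.84834028] [  0.13827032 -10.09462489]
```

```bash
cat >> h.py <<'E'
def stm(n=5):
    P=[];F=[]
    for i in range(n):
        eyes.snapshot("top"); s=robot.sense(); P.append(s["tcp_pos"]);F.append(s["force"])
    P=np.array(P)*1000; print("mean",P.mean(0).round(1),"sd",P.std(0).round(1),"F",np.mean(F,0).round(1)); s=dict(s); s["tcp_pos"]=P.mean(0)/1000
    return s
E
python3 - <<'E'
from h import *
s=stm(); st(s)
to(427,-89.2,83,95,s)
E
```

```text
mean [427.6 -88.9 109.1] sd [0.2 0.  0.3] F [-0.3  0.4 -1.1]
t 7.92 tcp [427.6 -88.9 109.1] ang 95.0 F [ 0.5  0.3 -1.4] M [0.04 0.03 0.01] w 0.287 q [-0.23  0.27  2.08 -0.    0.8  -1.89]
dx -0.02 dy -0.07 dz 2.61 roll -0.0 (alt 180.0) n>=1 rows
```

{"name": "arm_command", "arguments": {"moves": [[[1,0,0,1.3,0],[1,0,0,2.6,0],[1,0,0,2.6,0],[1,0,0.8,2.6,0],[1,0,1.6,2.6,0],[1,0,2.4,2.6,0],[1,0,3,2.6,0],[1,0,3.4,2.6,0],[1,0,3.7,2.6,0],[1,0,3.9,2.6,0],[1,0,3.9,2.6,0],[1,0,3.9,2.6,0]]]}}

```text
time: 8.92
tcp_pos: [0.4657, -0.0854, 0.0821]
tcp_rot: [[-0.087, 0.996, -0.0], [0.996, 0.087, 0.0], [0.0, -0.0, -1.0]]
force: [-0.9, 0.4, -1.4]
width: 0.283
```

```bash
python3 - <<'E'
from h import *
s=stm(3)
q=snap("scene"); cv2.imwrite("pics/s6c.png",cv2.resize(q["color"][170:340,200:440],None,fx=3.3,fy=3.3))
E
```

```text
mean [465.6 -85.4  82.1] sd [0. 0. 0.] F [-0.  -0.2 -1. ]
```

View pics/s6c.png

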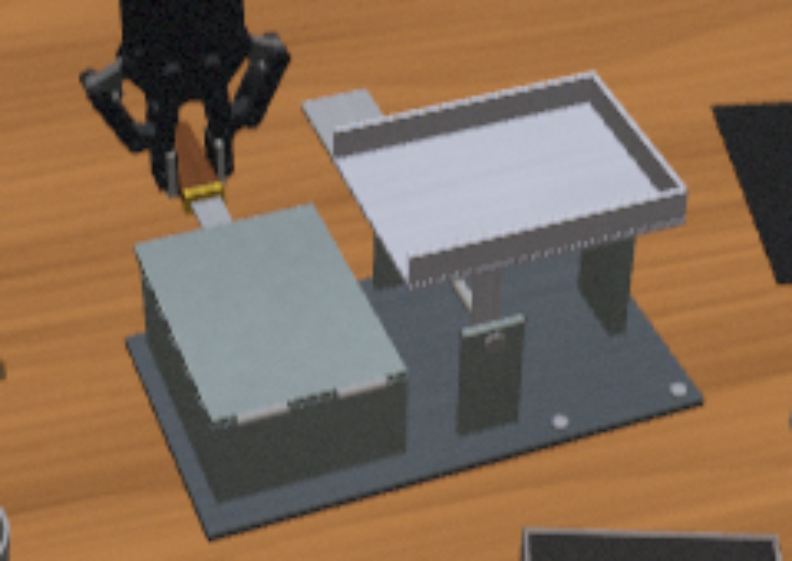

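```bash
python3 - <<'E'
import numpy as np
th=np.linspace(0,1.5,25)[1:]
for t in th:
    r=15-1.3*t/1.5
    print("%.2f [1, 0, %.1f, %.1f, 0],"%(t,0.4+15-r*np.cos(t),-(0.37+r*np.sin(t))))
E
```

```text
0.06 [1, 0, 0.5, -1.3, 0],
0.12 [1, 0, 0.6, -2.2, 0],
0.19 [1, 0, 0.8, -3.1, 0],
0.25 [1, 0, 1.1, -4.0, 0],
0.31 [1, 0, 1.4, -4.9, 0],
0.38 [1, 0, 1.7, -5.7, 0],
0.44 [1, 0, 2.2, -6.6, 0],
0.50 [1, 0, 2.6, -7.4, 0],
0.56 [1, 0, 3.1, -8.1, 0],
0.62 [1, 0, 3.7, -8.8, 0],
0.69 [1, 0, 4.3, -9.5, 0],
0.75 [1, 0, 4.9, -10.2, 0],
0.81 [1, 0, 5.6, -10.7, 0],
0.88 [1, 0, 6.3, -11.3, 0],
0.94 [1, 0, 7.0, -11.8, 0],
1.00 [1, 0, 7.8, -12.3, 0],
1.06 [1, 0, 8.5, -12.7, 0],
1.12 [1, 0, 9.4, -13.0, 0],
1.19 [1, 0, 10.2, -13.3, 0],
1.25 [1, 0, 11.0, -13.6, 0],
1.31 [1, 0, 11.9, -13.8, 0],
1.38 [1, 0, 12.7, -13.9, 0],
1.44 [1, 0, 13.6, -14.0, 0],
1.50 [1, 0, 14.4, -14.0, 0],
```

{"name": "arm_command", "arguments": {"moves": [[[1,0,0.4,0,0],[1,0,0.4,0,0],[1,0,0.4,-0.5,0],[1,0,0.5,-1.3,0],[1,0,0.6,-2.2,0],[1,0,0.8,-3.1,0],[1,0,1.1,-4.0,0],[1,0,1.4,-4.9,0],[1,0,1.4,-4.9,0]]]}}

```text
time: 9.87
tcp_pos: [0.4816, -0.0844, 0.1335]
tcp_rot: [[-0.087, 0.996, 0.005], [0.996, 0.087, -0.001], [-0.001, 0.005, -1.0]]
force: [-0.3, 0.0, -1.2]
width: 0.285
```

```bash
python3 - <<'E'
from h import *
st()
q=snap("scene"); cv2.imwrite("pics/s7c.png",cv2.resize(q["color"][170:340,200:440],None,fx=3.3,fy=3.3))
E
```

```text
t 9.87 tcp [481.6 -84.4 133.5] ang 95.0 F [-0.3  0.  -1.2] M [-0.03  0.03 -0.01] w 0.285 q [-0.2   0.3   1.94 -0.    0.9  -1.85]
```

View pics/s7c.png

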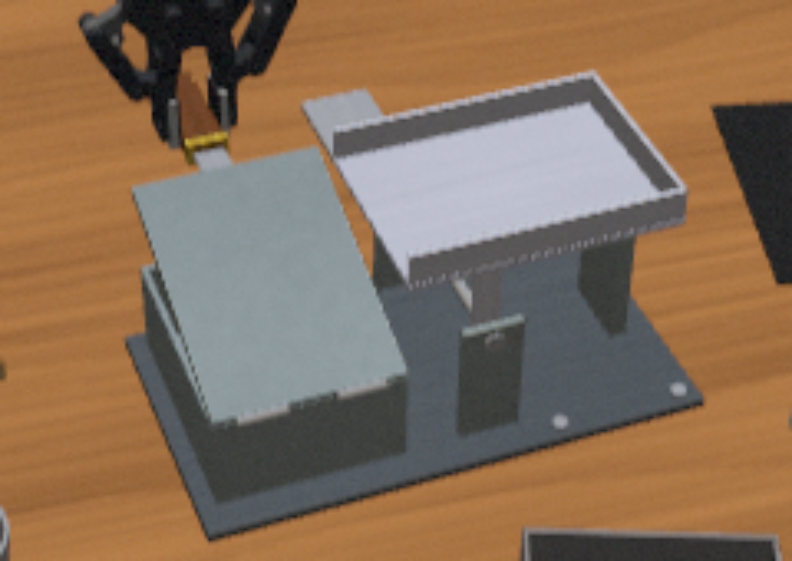

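{"name": "arm_command", "arguments": {"moves": [[[1,0,0.3,-0.8,0],[1,0,0.8,-1.7,0],[1,0,1.2,-2.5,0],[1,0,1.7,-3.2,0],[1,0,2.3,-3.9,0],[1,0,2.9,-4.6,0],[1,0,3.5,-5.3,0],[1,0,4.2,-5.8,0],[1,0,4.9,-6.4,0],[1,0,5.6,-6.9,0],[1,0,6.4,-7.4,0],[1,0,6.4,-7.4,0]]]}}

```text
time: 10.92
tcp_pos: [0.5464, -0.0786, 0.2064]
tcp_rot: [[-0.087, 0.996, 0.005], [0.996, 0.087, -0.0], [-0.001, 0.005, -1.0]]
force: [-0.0, -0.8, -0.6]
width: 0.284
```

```bash
python3 - <<'E'
from h import *
st()
q=snap("scene"); cv2.imwrite("pics/s8c.png",cv2.resize(q["color"][130:340,180:440],None,fx=2.8,fy=2.8))
E
```

```text
t 10.92 tcp [546.4 -78.6 206.4] ang 95.0 F [-0.  -0.8 -0.6] M [-0.03 -0.01  0.04] w 0.284 q [-0.16  0.32  1.7   0.    1.12 -1.82]
```

View pics/s8c.png

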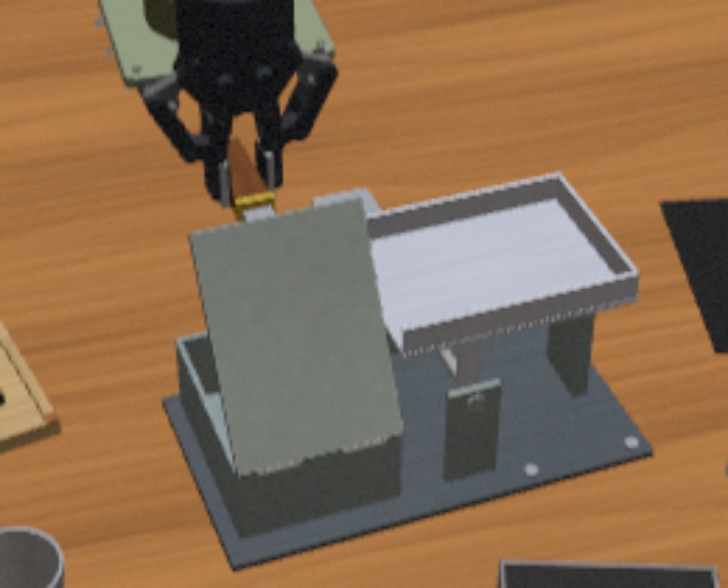

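{"name": "arm_command", "arguments": {"moves": [[[1,0,0.7,-0.4,0],[1,0,1.6,-0.7,0],[1,0,2.4,-1.0,0],[1,0,3.2,-1.3,0],[1,0,4.1,-1.5,0],[1,0,4.9,-1.6,0],[1,0,5.8,-1.7,0],[1,0,6.4,-1.7,0],[1,0,6.4,-1.7,0]]]}}

```text
time: 11.72
tcp_pos: [0.6026, -0.0733, 0.2203]
tcp_rot: [[-0.087, 0.996, -0.016], [0.996, 0.087, -0.0], [0.001, -0.016, -1.0]]
force: [-13.4, -1.1, -2.6]
width: 0.285
```

```bash
cat >> h.py <<'E'
def cover(cam="scene"):
    q=snap(cam); W=cloud(q); o=eyes.outline_of(cam,"cover")
    m=o[0]["region"]; P=W[cv2.erode(m.astype(np.uint8),np.ones((3,3)))>0]; P=P[np.isfinite(P).all(1)]
    c=np.median(P,0); P=P[np.linalg.norm(P-c,axis=1)<.12]
    n=np.linalg.svd(P-P.mean(0),full_matrices=False)[2][2]
    print(cam,"cover p %.2f"%o[0]["p"],"normal",n.round(2),"angle %.2f"%np.arccos(abs(n[2])),"c",c.round(3)); return q
E
python3 - <<'E'
from h import *
st()
q=cover(); cv2.imwrite("pics/s9c.png",cv2.resize(q["color"][130:340,180:440],None,fx=2.8,fy=2.8))
E
```

```text
t 11.72 tcp [602.6 -73.3 220.3] ang 95.0 F [-13.4  -1.1  -2.6] M [-0.24  2.31 -0.05] w 0.285 q [-0.14  0.4   1.53 -0.    1.22 -1.8 ]
scene cover p 0.97 normal [0.99 0.09 0.12] angle 1.45 c [ 0.689 -0.066  0.16 ]
```

View pics/s9c.png

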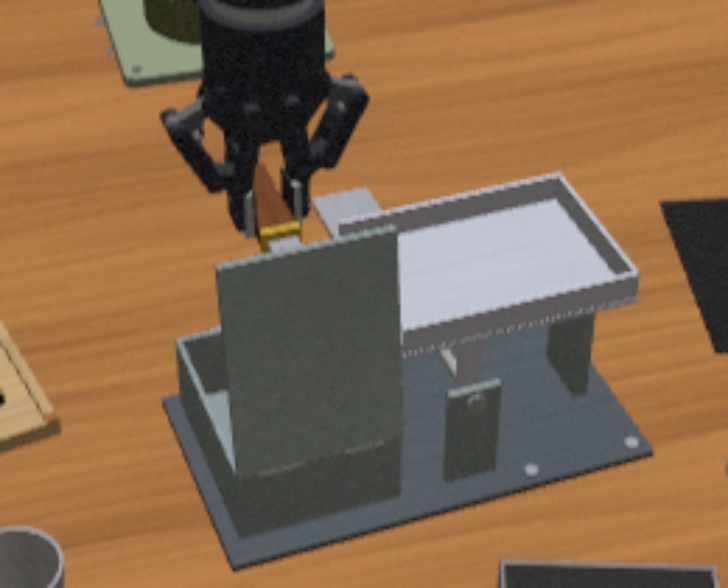

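{"name": "arm_command", "arguments": {"moves": [[[1,0,-3,0,0],[1,0,-6,0,0],[1,0,-9,-1,0],[1,0,-12,-1,0],[1,0,-12,-1,0],[1,0,-12,-1,0]]]}}

```text
time: 12.32
tcp_pos: [0.488, -0.0836, 0.2329]
tcp_rot: [[-0.086, 0.996, 0.003], [0.996, 0.086, -0.0], [-0.001, 0.003, -1.0]]
force: [0.4, 1.0, -2.0]
width: 0.285
```

```bash
python3 - <<'E'
from h import *
s=stm(2);st(s); snap("wrist","w10")
to(523.6,350.8,190,74.5,s)
E
```

```text
mean [489.2 -83.6 232.7] sd [0.2 0.  0.1] F [ 0.5  1.  -0.9]
t 12.42 tcp [489.2 -83.6 232.7] ang 95.0 F [ 0.9  1.5 -1.3] M [-0.01 -0.02 -0.02] w 0.286 q [-0.19  0.21  1.78  0.    1.15 -1.85]
dx 42.98 dy 7.18 dz 4.26 roll 20.5 (alt -159.5) n>=11 rows
```

View pics/w10.png

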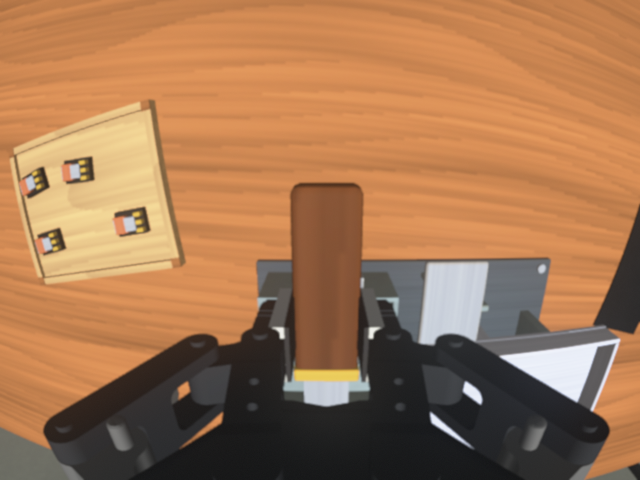

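{"name": "arm_command", "arguments": {"moves": [[[1,43,7.2,0,20.5],[1,43,7.2,0,20.5],[1,43,7.2,0,20.5],[1,43,7.2,0,20.5],[1,43,7.2,0,20.5],[1,43,7.2,0,20.5],[1,43,7.2,0,20.5],[1,43,7.2,0,20.5],[1,43,7.2,0,20.5],[1,43,7.2,0,20.5],[1,43,7.2,0,20.5],[1,43,7.2,0,20.5]]]}}

```text
time: 13.47
tcp_pos: [0.5232, 0.3587, 0.2307]
tcp_rot: [[0.262, 0.965, 0.001], [0.965, -0.262, 0.004], [0.004, -0.0, -1.0]]
force: [0.1, -0.3, -1.0]
width: 0.288
```

{"name": "arm_command", "arguments": {"moves": [[[1,0,0,4,0],[1,0,0,8,0],[1,0,0,12,0],[1,0,0,15,0],[1,0,0,17,0],[1,0,0,18,0],[1,0,0,18,0],[1,0,0,18,0]]]}}

```text
time: 14.13
tcp_pos: [0.5232, 0.3516, 0.0522]
tcp_rot: [[0.268, 0.964, 0.001], [0.964, -0.268, 0.0], [0.0, 0.0, -1.0]]
force: [0.3, -0.2, -0.5]
width: 0.286
```

```bash
python3 - <<'E'
from h import *
s=stm(2);st(s)
to(523,351.2,30,74.5,s)
E
```

```text
mean [523.7 351.9  53.5] sd [0.  0.  0.3] F [ 0.6 -0.1 -0.9]
t 14.23 tcp [523.7 351.9  53.5] ang 74.5 F [ 0.5 -0.1 -1.5] M [ 0.06  0.03 -0.05] w 0.286 q [ 0.57  0.58  1.68 -0.    0.87 -0.73]
dx -0.09 dy -0.05 dz 2.35 roll -0.0 (alt 180.0) n>=1 rows
```

Lower to contact, open partway, then lift.

{"name": "arm_command", "arguments": {"moves": [[[1,0,0,1,0],[1,0,0,1.8,0],[1,0,0,2.3,0],[1,0,0,2.4,0],[1,0,0,2.4,0],[1,0,0,2.4,0],[-0.2,0,0,2.4,0],[-0.2,0,0,2.4,0],[-0.2,0,0,2.4,0],[-0.2,0,0,2.4,0],[-0.2,0,0,2.2,0],[-0.2,0,0,2.2,0]]]}}

```text
time: 15.23
tcp_pos: [0.5225, 0.3512, 0.0303]
tcp_rot: [[0.268, 0.964, 0.0], [0.964, -0.268, 0.0], [0.0, 0.0, -1.0]]
force: [-0.3, -1.4, -0.6]
width: 0.599
```

{"name": "arm_command", "arguments": {"moves": [[[-0.2,0,0,-2,0],[-0.2,0,0,-6,0],[-0.2,0,0,-10,0],[-0.2,0,0,-14,0],[-0.2,0,0,-18,0],[-0.2,0,0,-22,0],[-0.2,0,0,-22,0],[-0.2,0,0,-22,0]]]}}

```text
time: 15.9
tcp_pos: [0.5233, 0.3518, 0.2535]
tcp_rot: [[0.268, 0.963, 0.006], [0.963, -0.268, 0.004], [0.005, 0.005, -1.0]]
force: [0.7, -0.3, -1.9]
width: 0.598
```

```bash
python3 - <<'E'
from h import *
s=stm(2);st(s)
p=snap("wrist","w11")
W=cloud(p);o=eyes.outline_of("wrist","blade")[0]
print(o["box"],rect(W,o["region"]))
cover()
q=snap("top","t11"); W=cloud(q); np.save("top11.npy",W)
for o in eyes.outline_of("top","relay1")[:6]:
    r,z,n=rect(W,o["region"]); print(round(o["p"],2),np.round(r[0]),np.round(r[1]),round(r[2],1),z)
E
```

```text
mean [522.1 351.  250. ] sd [0.3 0.2 0.8] F [-1.1  0.3 -0.7]
t 16.00 tcp [522.1 351.  250. ] ang 74.5 F [-0.8 -0.1 -0.7] M [ 0.04 -0.01  0.  ] w 0.601 q [ 0.57  0.41  1.44 -0.    1.29 -0.73]
[312.3, 156.2, 343.3, 285.2] (((531.914306640625, 348.2992858886719), (27.666887283325195, 129.50961303710938), 74.6285400390625), np.float64(0.0195125482391746), 3160)
scene cover p 0.95 normal [0.99 0.09 0.12] angle 1.45 c [ 0.689 -0.065  0.16 ]
0.71 [ 509. -283.] [25. 35.] 14.3 0.022390904276463244
0.67 [ 457. -353.] [42. 26.] 89.3 0.022614647922692577
0.61 [ 540. -401.] [25. 35.] 13.9 0.02195765306027282
0.55 [ 471. -419.] [25. 33.] 21.5 0.021062810099546678
0.3 [600.  15.] [226. 324.] 7.0 0.1263986063660176
```

View pics/w11.png

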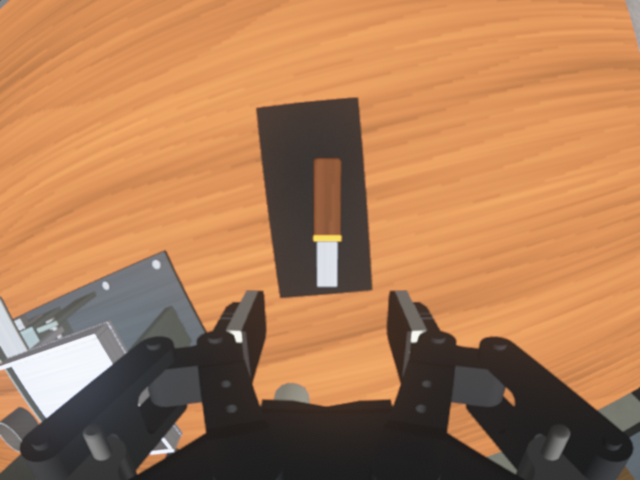

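```bash
python3 - <<'E'
from h import *
to(490,-335,250,12)
E
```

```text
dx -66.95 dy 15.27 dz -0.02 roll 62.5 (alt -117.5) n>=16 rows
```

{"name": "arm_command", "arguments": {"moves": [[[0,-67,15.3,0,62.5],[0,-67,15.3,0,62.5],[0,-67,15.3,0,62.5],[0,-67,15.3,0,62.5],[0,-67,15.3,0,62.5],[0,-67,15.3,0,62.5],[0,-67,15.3,0,62.5],[0,-67,15.3,0,62.5],[0,-67,15.3,0,62.5],[0,-67,15.3,0,62.5],[0,-67,15.3,0,62.5],[0,-67,15.3,0,62.5]]]}}

```text
time: 17.3
tcp_pos: [0.4985, -0.1503, 0.25]
tcp_rot: [[0.978, 0.207, -0.0], [0.207, -0.978, 0.0], [-0.0, -0.0, -1.0]]
force: [0.4, -0.1, -0.2]
width: 0.497
```

```bash
python3 - <<'E'
from h import *
st();to(490,-335,250,12)
E
```

```text
t 17.30 tcp [ 498.5 -150.3  250. ] ang 12.0 F [ 0.4 -0.1 -0.2] M [ 0.   -0.04  0.  ] w 0.497 q [-0.31  0.24  1.7   0.    1.21 -0.52]
dx -4.66 dy 17.89 dz -0.01 roll -0.0 (alt 180.0) n>=4 rows
```

{"name": "arm_command", "arguments": {"moves": [[[0,-4.5,17,0,0],[0,-4.5,17,0,0],[0,-4.5,17,0,0],[0,-4.5,17,0,0],[0,-4.5,17,0,0],[0,-4.5,17,0,0],[0,-4.5,17,0,0],[0,-4.5,17,0,0]]]}}

```text
time: 17.97
tcp_pos: [0.4904, -0.3224, 0.2499]
tcp_rot: [[0.978, 0.208, -0.001], [0.208, -0.978, 0.001], [-0.0, -0.001, -1.0]]
force: [-0.7, 0.6, 0.7]
width: 0.502
```

```bash
cat >> h.py <<'E'
def relays(save=None,cam="wrist"):
    p=snap(cam,save); W=cloud(p); out=[]
    for o in eyes.outline_of(cam,"relay1"):
        m=o["region"]; 
        if m.sum()<10: continue
        P=W[m]; zt=np.nanpercentile(P[:,2],90)
        mm=m&(W[...,2]>zt-.013); r,z,n=rect(W,mm)
        (w,h),a=r[1],r[2]
        if w>h: a=a-90   # a = angle of short side
        a=(a+90)%180-90
        print("p %.2f c (%.1f,%.1f) %.0fx%.0f short-side ang %.1f ztop %.3f n %d px %s"%(o["p"],*r[0],min(w,h),max(w,h),a,zt,n,np.round(o["box"])))
    return p
E
python3 - <<'E'
from h import *
s=stm(2);st(s)
relays("w12")
E
```

```text
mean [ 490.5 -322.2  250.2] sd [0.1 0.  0.1] F [0.6 0.2 0.6]
t 18.07 tcp [ 490.5 -322.2  250.2] ang 12.1 F [1.  0.2 0.8] M [ 0.01 -0.06  0.  ] w 0.500 q [-0.6   0.34  1.55  0.    1.25 -0.81]
p 0.88 c (472.1,-419.7) 26x35 short-side ang 20.5 ztop 0.028 n 797 px [273. 283. 302. 322.]
p 0.85 c (543.2,-284.1) 26x35 short-side ang 13.7 ztop 0.027 n 956 px [377. 165. 404. 205.]
p 0.83 c (541.2,-400.1) 26x37 short-side ang 16.0 ztop 0.027 n 853 px [347. 278. 374. 311.]
p 0.55 c (458.5,-349.8) 26x36 short-side ang 8.0 ztop 0.028 n 933 px [275. 211. 304. 252.]
```

View pics/w12.png

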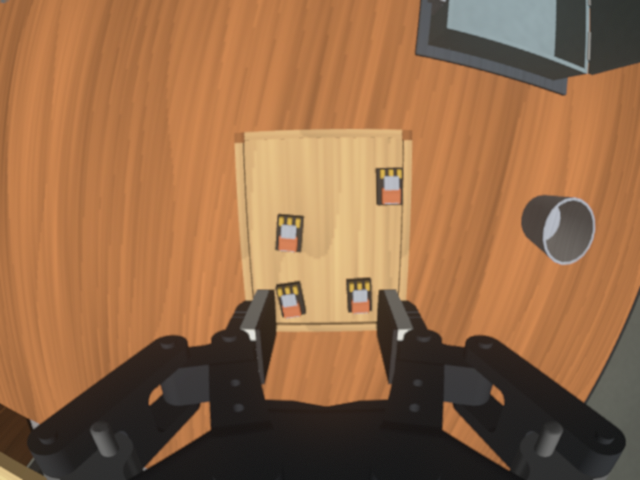

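```bash
python3 - <<'E'
from h import *
s=stm(2)
to(472.1,-419.7,36,20.5,s)
E
```

```text
mean [ 490.6 -322.9  250.4] sd [0.  0.1 0. ] F [-0.4 -0.1 -0.1]
dx -3.84 dy 9.08 dz 21.44 roll -8.4 (alt 171.6) n>=6 rows
```

{"name": "arm_command", "arguments": {"moves": [[[-0.2,-1.5,3.5,2,-4],[-0.2,-3,7,4,-8.4],[-0.2,-3.8,9.1,7,-8.4],[-0.2,-3.8,9.1,11,-8.4],[-0.2,-3.8,9.1,15,-8.4],[-0.2,-3.8,9.1,18.5,-8.4],[-0.2,-3.8,9.1,20.5,-8.4],[-0.2,-3.8,9.1,21.4,-8.4],[-0.2,-3.8,9.1,21.4,-8.4],[-0.2,-3.8,9.1,21.4,-8.4]]]}}

```text
time: 19.1
tcp_pos: [0.4727, -0.4212, 0.037]
tcp_rot: [[0.937, 0.348, 0.001], [0.348, -0.937, -0.001], [0.001, 0.001, -1.0]]
force: [-0.2, -0.8, 0.6]
width: 0.596
```

```bash
python3 - <<'E'
from h import *
s=stm(1);st(s)
to(472.1,-419.7,36,20.5,s)
relays("w13")
E
```

```text
mean [ 473.2 -421.6   37.9] sd [0. 0. 0.] F [ 0.1 -0.3  0.3]
t 19.15 tcp [ 473.2 -421.6   37.9] ang 20.4 F [ 0.1 -0.3  0.3] M [ 0.02 -0.03 -0.02] w 0.598 q [-0.75  0.61  1.69 -0.    0.84 -1.1 ]
dx -0.03 dy -0.22 dz 0.19 roll -0.1 (alt 179.9) n>=0 rows
p 0.86 c (472.2,-419.8) 26x36 short-side ang 22.0 ztop 0.027 n 5178 px [293. 261. 357. 354.]
p 0.85 c (546.0,-282.2) 35x40 short-side ang 14.5 ztop 0.027 n 4040 px [556.  35. 616. 126.]
p 0.75 c (458.2,-350.3) 26x37 short-side ang 6.8 ztop 0.028 n 6576 px [310.  79. 403. 189.]
p 0.69 c (536.5,-394.4) 36x36 short-side ang 43.5 ztop 0.027 n 3539 px [452. 273. 521. 345.]
```

View pics/w13.png

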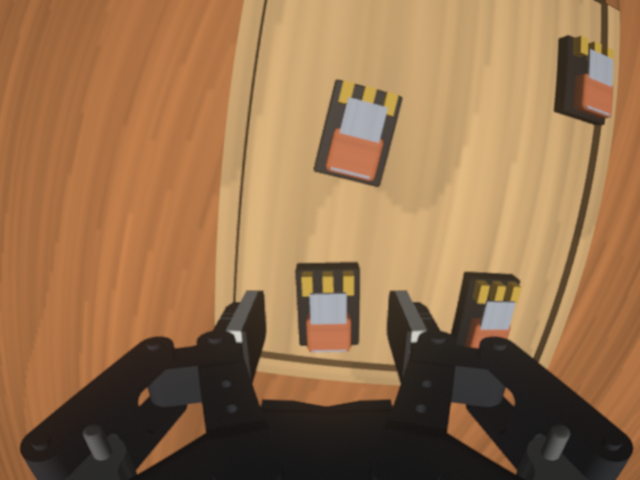

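Centred. Close and lift.

{"name": "arm_command", "arguments": {"moves": [[[1,0,-0.2,0.2,-0.7],[1,0,-0.2,0.2,-0.7],[1,0,-0.2,0.2,-0.7],[1,0,-0.2,0.2,-0.7],[1,0,-0.2,0.2,-0.7],[1,0,-0.2,0.2,-0.7],[1,0,-0.2,-2,-0.7],[1,0,-0.2,-6,-0.7],[1,0,-0.2,-10,-0.7],[1,0,-0.2,-14,-0.7],[1,0,-0.2,-18,-0.7],[1,0,-0.2,-18,-0.7]]]}}

```text
time: 20.25
tcp_pos: [0.4742, -0.4217, 0.2255]
tcp_rot: [[0.933, 0.359, 0.013], [0.36, -0.933, -0.012], [0.007, 0.015, -1.0]]
force: [0.5, -0.7, -0.3]
width: 0.286
```

```bash
cat >> h.py <<'E'
yaw=np.radians(5.0); EX=np.array([np.cos(yaw),np.sin(yaw)]); EY=np.array([-np.sin(yaw),np.cos(yaw)])
TH=np.array([609.2,40.5])   # tray hinge xy
def tray(x,y): return TH+x*EX+y*EY
E
python3 - <<'E'
from h import *
s=stm(1);st(s)
snap("wrist","w14")
t=tray(0,95);print(t)
to(*t,225,5,s)
E
```

```text
mean [ 473.  -420.6  221.5] sd [0. 0. 0.] F [-1.1  0.3 -1.1]
t 20.30 tcp [ 473.  -420.6  221.5] ang 21.1 F [-1.1  0.3 -1.1] M [ 0.02  0.02 -0.05] w 0.290 q [-0.74  0.43  1.49 -0.    1.22 -1.11]
[600.92020444 135.13849632]
dx 31.92 dy -47.26 dz -0.67 roll 16.1 (alt -163.9) n>=14 rows
```

View pics/w14.png

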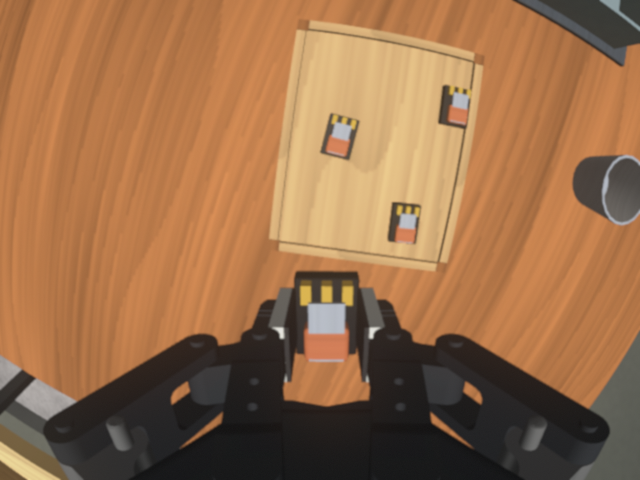

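{"name": "arm_command", "arguments": {"moves": [[[1,31.9,-47.3,-0.7,16],[1,31.9,-47.3,-0.7,16],[1,31.9,-47.3,-0.7,16],[1,31.9,-47.3,-0.7,16],[1,31.9,-47.3,-0.7,16],[1,31.9,-47.3,-0.7,16],[1,31.9,-47.3,-0.7,16],[1,31.9,-47.3,-0.7,16],[1,31.9,-47.3,-0.7,16],[1,31.9,-47.3,-0.7,16],[1,31.9,-47.3,-0.7,16],[1,31.9,-47.3,-0.7,16]]]}}

```text
time: 21.35
tcp_pos: [0.5818, 0.069, 0.2198]
tcp_rot: [[0.996, 0.089, -0.005], [0.089, -0.996, -0.001], [-0.005, 0.0, -1.0]]
force: [0.6, -1.3, -0.3]
width: 0.289
```

{"name": "arm_command", "arguments": {"moves": [[[1,0,0,0,0],[1,0,0,0,0]]]}}

```text
time: 21.52
tcp_pos: [0.582, 0.069, 0.2197]
tcp_rot: [[0.996, 0.093, -0.005], [0.093, -0.996, -0.001], [-0.005, 0.0, -1.0]]
force: [-0.6, -0.9, -0.4]
width: 0.288
```

```bash
python3 - <<'E'
from h import *
s=stm(1);st(s)
to(*tray(0,95),160,5,s)
E
```

```text
mean [581.8  67.5 220. ] sd [0. 0. 0.] F [-0.7 -0.2 -1.2]
t 21.57 tcp [581.8  67.5 220. ] ang 5.2 F [-0.7 -0.2 -1.2] M [ 0.01 -0.    0.03] w 0.289 q [ 0.1   0.36  1.59 -0.    1.19  0.01]
dx 2.54 dy -6.57 dz 5.98 roll 0.2 (alt -179.8) n>=2 rows
```

{"name": "arm_command", "arguments": {"moves": [[[1,1.2,-3.3,0,0],[1,2.5,-6.6,1,0],[1,2.5,-6.6,3,0],[1,2.5,-6.6,5,0],[1,2.5,-6.6,5.7,0],[1,2.5,-6.6,6.1,0],[1,2.5,-6.6,6.1,0],[1,2.5,-6.6,6.1,0]]]}}

```text
time: 22.23
tcp_pos: [0.6024, 0.134, 0.1619]
tcp_rot: [[0.996, 0.087, 0.001], [0.087, -0.996, -0.0], [0.001, 0.0, -1.0]]
force: [-0.5, 0.3, -0.0]
width: 0.288
```

```bash
python3 - <<'E'
from h import *
s=stm(1);st(s)
snap("wrist","w15")
to(*tray(0,95),159,5,s)
E
```

```text
mean [602.6 134.3 162.3] sd [0. 0. 0.] F [ 0.4  0.  -0.2]
t 22.28 tcp [602.6 134.3 162.3] ang 5.0 F [ 0.4  0.  -0.2] M [-0.03  0.03  0.03] w 0.285 q [ 0.2   0.45  1.6  -0.    1.08  0.11]
dx -0.16 dy -0.10 dz 0.33 roll -0.0 (alt 180.0) n>=0 rows
```

View pics/w15.png

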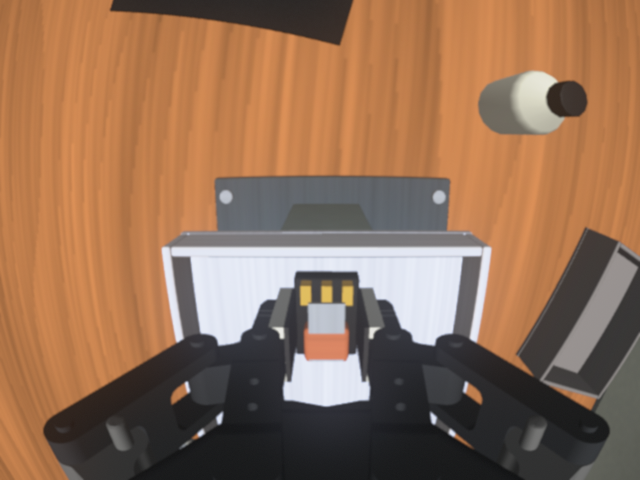

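{"name": "arm_command", "arguments": {"moves": [[[1,0,0,0.3,0],[1,0,0,0.4,0],[1,0,0,0.4,0],[0,0,0,0.4,0],[0,0,0,0.4,0],[0,0,0,0.4,0],[0,0,0,0,0],[0,0,0,-3,0],[0,0,0,-6.5,0],[0,0,0,-6.5,0]]]}}

```text
time: 23.17
tcp_pos: [0.6053, 0.1358, 0.2336]
tcp_rot: [[0.996, 0.089, 0.013], [0.088, -0.996, 0.003], [0.013, -0.001, -1.0]]
force: [2.1, -0.5, 1.3]
width: 0.497
```

```bash
python3 - <<'E'
from h import *
s=stm(1);st(s)
snap("wrist","w16")
to(541.2,-400.1,225,16,s)
E
```

```text
mean [604.1 135.5 230.8] sd [0. 0. 0.] F [-0.4  0.2  0.2]
t 23.22 tcp [604.1 135.5 230.8] ang 5.1 F [-0.4  0.2  0.2] M [ 0.04 -0.   -0.01] w 0.495 q [ 0.2   0.4   1.51 -0.    1.23  0.11]
dx -11.01 dy 52.80 dz 0.43 roll -10.9 (alt 169.1) n>=13 rows
```

View pics/w16.png

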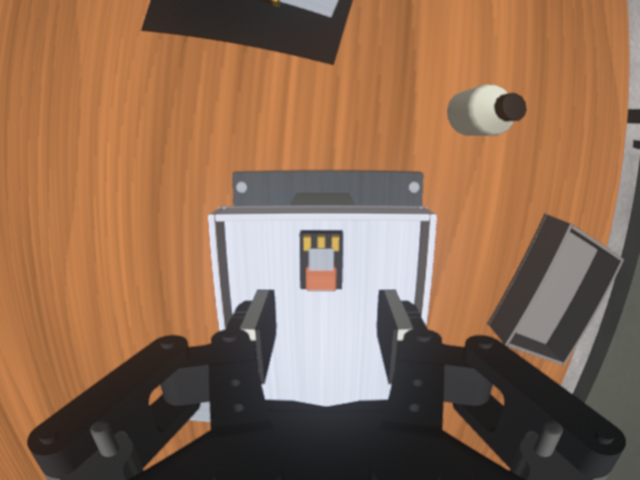

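{"name": "arm_command", "arguments": {"moves": [[[-0.2,-11,52.8,0.4,-10.9],[-0.2,-11,52.8,0.4,-10.9],[-0.2,-11,52.8,0.4,-10.9],[-0.2,-11,52.8,0.4,-10.9],[-0.2,-11,52.8,0.4,-10.9],[-0.2,-11,52.8,0.4,-10.9],[-0.2,-11,52.8,0.4,-10.9],[-0.2,-11,52.8,0.4,-10.9],[-0.2,-11,52.8,0.4,-10.9],[-0.2,-11,52.8,0.4,-10.9],[-0.2,-11,52.8,0.4,-10.9],[-0.2,-11,52.8,0.4,-10.9]]]}}

```text
time: 24.27
tcp_pos: [0.5426, -0.3615, 0.2211]
tcp_rot: [[0.961, 0.275, -0.002], [0.275, -0.961, 0.002], [-0.002, -0.002, -1.0]]
force: [0.9, 0.1, 0.2]
width: 0.601
```

{"name": "arm_command", "arguments": {"moves": [[[-0.2,0,3,8,0],[-0.2,0,3,8,0],[-0.2,0,3,8,0],[-0.2,0,3,8,0]]]}}

```text
time: 24.6
tcp_pos: [0.5501, -0.388, 0.1385]
tcp_rot: [[0.962, 0.274, -0.007], [0.274, -0.962, 0.005], [-0.005, -0.007, -1.0]]
force: [0.0, 0.1, 1.3]
width: 0.599
```

```bash
python3 - <<'E'
from h import *
s=stm(2);st(s)
relays("w17")
to(541.2,-400.1,36,16,s)
E
```

```text
mean [ 552.1 -388.3  142.4] sd [0.5 0.1 1. ] F [0.4 0.3 1. ]
t 24.70 tcp [ 552.1 -388.3  142.4] ang 16.0 F [ 0.5 -0.1  0.7] M [-0.01 -0.04 -0.04] w 0.601 q [-0.63  0.56  1.47  0.    1.11 -0.91]
p 0.84 c (458.2,-350.5) 27x36 short-side ang 6.9 ztop 0.028 n 1906 px [188. 126. 234. 181.]
p 0.62 c (543.7,-284.3) 27x36 short-side ang 14.4 ztop 0.028 n 2157 px [338.  64. 380. 119.]
p 0.61 c (541.2,-400.6) 26x36 short-side ang 16.0 ztop 0.028 n 1948 px [288. 230. 330. 278.]
dx -1.38 dy 0.83 dz 10.64 roll -0.0 (alt 180.0) n>=3 rows
```

View pics/w17.png

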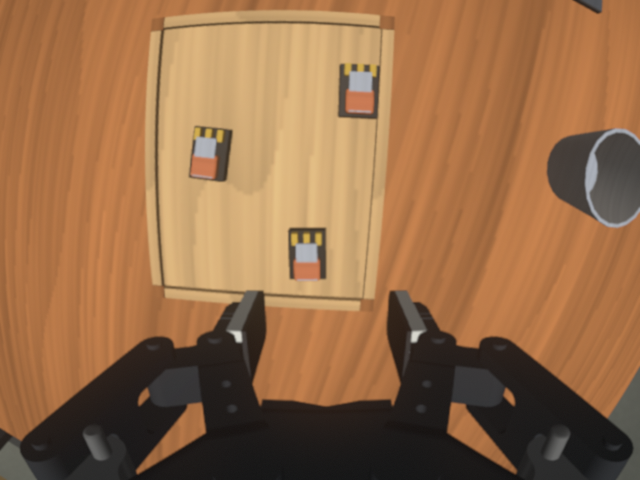

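{"name": "arm_command", "arguments": {"moves": [[[0,-1,0.6,3,0],[0,-1.4,0.8,6,0],[0,-1.4,0.8,9,0],[0,-1.4,0.8,10.4,0],[0,-1.4,0.8,10.4,0],[0,-1.4,0.8,10.4,0],[0,-1.4,0.8,10.4,0]]]}}

```text
time: 25.38
tcp_pos: [0.5424, -0.4009, 0.0413]
tcp_rot: [[0.961, 0.276, 0.004], [0.276, -0.961, -0.003], [0.003, 0.004, -1.0]]
force: [0.7, 0.2, 0.7]
width: 0.499
```

```bash
python3 - <<'E'
from h import *
s=stm(2);st(s)
to(541.2,-400.5,37,16,s)
E
```

```text
mean [ 542.3 -401.    41.3] sd [0.1 0.  0.1] F [-0.5 -0.4 -0.1]
t 25.48 tcp [ 542.3 -401.    41.3] ang 16.0 F [-0.2 -0.1  0.8] M [ 0.04 -0.02  0.05] w 0.501 q [-0.65  0.65  1.58 -0.    0.9  -0.93]
dx -0.09 dy -0.08 dz 0.43 roll 0.0 (alt -180.0) n>=0 rows
```

{"name": "arm_command", "arguments": {"moves": [[[0,-0.1,-0.1,0.4,0],[0,-0.1,-0.1,0.4,0],[1,-0.1,-0.1,0.4,0],[1,-0.1,-0.1,0.4,0],[1,-0.1,-0.1,0.4,0],[1,-0.1,-0.1,0.4,0],[1,-0.1,-0.1,-2,0],[1,-0.1,-0.1,-6,0],[1,-0.1,-0.1,-10,0],[1,-0.1,-0.1,-14,0],[1,-0.1,-0.1,-18,0],[1,-0.1,-0.1,-18,0]]]}}

```text
time: 26.48
tcp_pos: [0.5426, -0.402, 0.2282]
tcp_rot: [[0.961, 0.275, 0.013], [0.275, -0.961, -0.01], [0.01, 0.014, -1.0]]
force: [0.3, -0.8, 1.1]
width: 0.288
```

```bash
python3 - <<'E'
from h import *
s=stm(2);st(s)
relays("w18")
t=tray(0,56)
to(*t,225,5,s)
E
```

```text
mean [ 540.8 -400.6  222.4] sd [0.7 0.5 1.7] F [-0.5 -0.5 -1.1]
t 26.58 tcp [ 540.8 -400.6  222.4] ang 16.0 F [-0.6 -0.7 -1.4] M [0.04 0.1  0.05] w 0.294 q [-0.65  0.49  1.38 -0.    1.27 -0.93]
p 0.77 c (543.4,-284.3) 26x36 short-side ang 13.3 ztop 0.028 n 1225 px [353.  74. 384. 114.]
p 0.62 c (539.6,-401.3) 26x36 short-side ang 16.4 ztop 0.213 n 5165 px [294. 275. 359. 360.]
p 0.60 c (458.2,-350.4) 27x36 short-side ang 6.6 ztop 0.028 n 1211 px [234. 120. 270. 166.]
dx 19.78 dy -46.02 dz -0.37 roll 11.0 (alt -169.0) n>=12 rows
```

View pics/w18.png

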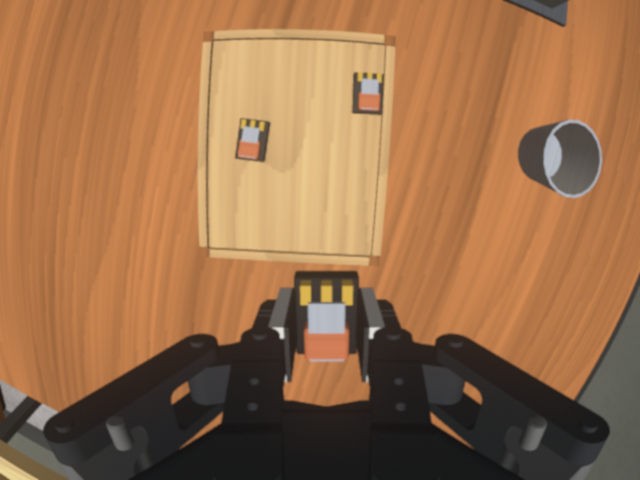

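{"name": "arm_command", "arguments": {"moves": [[[1,19.8,-46,-0.4,11],[1,19.8,-46,-0.4,11],[1,19.8,-46,-0.4,11],[1,19.8,-46,-0.4,11],[1,19.8,-46,-0.4,11],[1,19.8,-46,-0.4,11],[1,19.8,-46,-0.4,11],[1,19.8,-46,-0.4,11],[1,19.8,-46,-0.4,11],[1,19.8,-46,-0.4,11],[1,19.8,-46,-0.4,11],[1,19.8,-46,-0.4,11]]]}}

```text
time: 27.68
tcp_pos: [0.6022, 0.0982, 0.2201]
tcp_rot: [[0.996, 0.087, -0.005], [0.087, -0.996, -0.001], [-0.005, 0.0, -1.0]]
force: [-0.1, -0.2, 0.1]
width: 0.29
```

{"name": "arm_command", "arguments": {"moves": [[[1,0,0,0,0],[1,0,0,0,0]]]}}

```text
time: 27.85
tcp_pos: [0.6024, 0.0984, 0.22]
tcp_rot: [[0.996, 0.091, -0.004], [0.091, -0.996, -0.001], [-0.005, 0.0, -1.0]]
force: [0.3, -1.5, -1.1]
width: 0.287
```

```bash
python3 - <<'E'
from h import *
s=stm(1);st(s)
to(*tray(0,56),159,5,s)
E
```

```text
mean [602.4  96.8 220.3] sd [0. 0. 0.] F [ 0.7  0.1 -0.5]
t 27.90 tcp [602.4  96.8 220.3] ang 5.1 F [ 0.7  0.1 -0.5] M [ 0.01  0.04 -0.03] w 0.286 q [ 0.14  0.4   1.53 -0.    1.21  0.05]
dx 0.22 dy 0.06 dz 6.13 roll 0.1 (alt -179.9) n>=1 rows
```

{"name": "arm_command", "arguments": {"moves": [[[1,0.2,0.1,3,0],[1,0.2,0.1,5,0],[1,0.2,0.1,5.8,0],[1,0.2,0.1,6.2,0],[1,0.2,0.1,6.2,0],[1,0.2,0.1,6.2,0],[0,0.2,0.1,6.2,0],[0,0.2,0.1,6.2,0],[0,0.2,0.1,6.2,0],[0,0.2,0.1,5.8,0],[0,0.2,0.1,3,0],[0,0.2,0.1,0,0]]]}}

```text
time: 28.9
tcp_pos: [0.6043, 0.0954, 0.2219]
tcp_rot: [[0.996, 0.087, -0.004], [0.087, -0.996, -0.001], [-0.004, 0.0, -1.0]]
force: [0.5, 0.1, 0.6]
width: 0.501
```

{"name": "arm_command", "arguments": {"moves": [[[0,0,0,0,0],[0,0,0,0,0]]]}}

```text
time: 29.07
tcp_pos: [0.6064, 0.0957, 0.2252]
tcp_rot: [[0.996, 0.087, 0.005], [0.087, -0.996, 0.001], [0.005, -0.0, -1.0]]
force: [0.0, -0.5, 0.0]
width: 0.497
```

```bash
python3 - <<'E'
from h import *
s=stm(1);st(s)
snap("wrist","w19")
to(470,-345,225,7,s)
E
```

```text
mean [605.5  95.5 223.4] sd [0. 0. 0.] F [-0.8 -0.7 -0.2]
t 29.12 tcp [605.5  95.5 223.4] ang 5.0 F [-0.8 -0.7 -0.2] M [-0.01 -0.08  0.02] w 0.500 q [ 0.14  0.4   1.53 -0.    1.21  0.05]
dx -17.32 dy 42.71 dz -0.19 roll -2.0 (alt 178.0) n>=11 rows
```

View pics/w19.png

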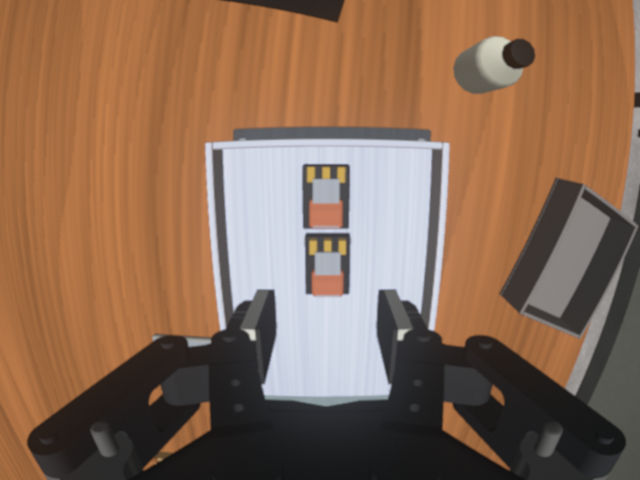

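Both placed. Next: relay at (458,-350).

{"name": "arm_command", "arguments": {"moves": [[[0,-17.3,42.7,0,-2],[0,-17.3,42.7,0,-2],[0,-17.3,42.7,0,-2],[0,-17.3,42.7,0,-2],[0,-17.3,42.7,0,-2],[0,-17.3,42.7,0,-2],[0,-17.3,42.7,0,-2],[0,-17.3,42.7,0,-2],[0,-17.3,42.7,0,-2],[0,-17.3,42.7,0,-2],[0,-17.3,42.7,0,-2],[0,-17.3,42.7,4,-2]]]}}

```text
time: 30.17
tcp_pos: [0.4713, -0.3539, 0.1879]
tcp_rot: [[0.993, 0.116, 0.011], [0.116, -0.993, -0.013], [0.01, 0.014, -1.0]]
force: [1.9, -1.0, 0.9]
width: 0.501
```

{"name": "arm_command", "arguments": {"moves": [[[-0.2,0,0,4,0],[-0.2,0,0,7,0],[-0.2,0,0,7,0],[-0.2,0,0,7,0]]]}}

```text
time: 30.5
tcp_pos: [0.4689, -0.3441, 0.1106]
tcp_rot: [[0.993, 0.121, -0.004], [0.121, -0.993, 0.003], [-0.004, -0.004, -1.0]]
force: [0.0, -0.1, 0.7]
width: 0.597
```

```bash
python3 - <<'E'
from h import *
s=stm(2);st(s)
relays("w20")
to(458.2,-350.4,37,7,s)
E
```

```text
mean [ 470.7 -345.3  113.4] sd [0.4 0.2 0.6] F [0.5 0.1 0.3]
t 30.60 tcp [ 470.7 -345.3  113.4] ang 7.0 F [ 0.5  0.2 -0.2] M [-0.01  0.01 -0.01] w 0.607 q [-0.65  0.45  1.74 -0.    0.94 -0.77]
p 0.98 c (458.3,-350.3) 26x36 short-side ang 6.5 ztop 0.028 n 2454 px [284. 229. 329. 292.]
p 0.68 c (544.0,-284.1) 28x36 short-side ang 14.2 ztop 0.027 n 2396 px [433. 142. 480. 204.]
dx -1.31 dy 0.34 dz 7.64 roll -0.0 (alt 180.0) n>=2 rows
```

View pics/w20.png

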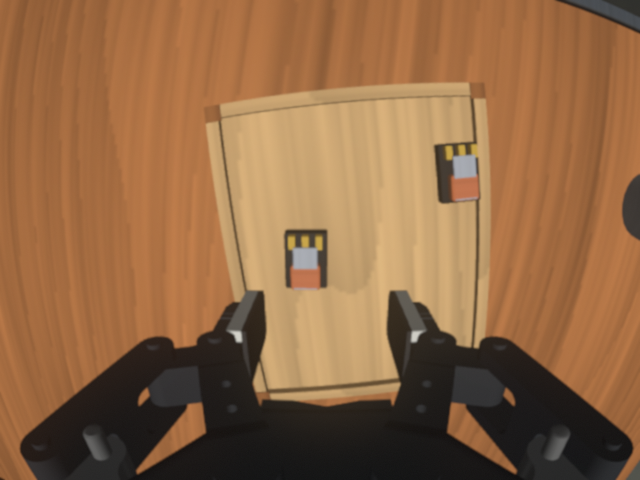

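{"name": "arm_command", "arguments": {"moves": [[[0,-0.7,0.2,2,0],[0,-1.3,0.3,4,0],[0,-1.3,0.3,6,0],[0,-1.3,0.3,7.2,0],[0,-1.3,0.3,7.6,0],[0,-1.3,0.3,7.6,0],[0,-1.3,0.3,7.6,0]]]}}

```text
time: 31.28
tcp_pos: [0.4585, -0.3501, 0.038]
tcp_rot: [[0.993, 0.122, 0.002], [0.122, -0.993, -0.002], [0.002, 0.002, -1.0]]
force: [0.2, 0.4, -0.7]
width: 0.499
```

```bash
python3 - <<'E'
from h import *
s=stm(2);st(s)
to(458.2,-350.4,37,7,s)
E
```

```text
mean [ 458.5 -350.2   38.1] sd [0. 0. 0.] F [ 0.2 -0.1 -0.3]
t 31.38 tcp [ 458.5 -350.2   38.1] ang 7.0 F [ 0.6 -0.9 -0.6] M [-0.    0.   -0.03] w 0.498 q [-0.67  0.54  1.83 -0.    0.77 -0.79]
dx -0.03 dy 0.02 dz 0.11 roll -0.0 (alt 180.0) n>=0 rows
```

{"name": "arm_command", "arguments": {"moves": [[[1,0,0,0.1,0],[1,0,0,0.1,0],[1,0,0,0.1,0],[1,0,0,0.1,0],[1,0,0,0.1,0],[1,0,0,-2,0],[1,0,0,-6,0],[1,0,0,-10,0],[1,0,0,-14,0],[1,0,0,-18,0],[1,0,0,-18.5,0],[1,0,0,-18.5,0]]]}}

```text
time: 32.38
tcp_pos: [0.4586, -0.3504, 0.225]
tcp_rot: [[0.993, 0.121, 0.006], [0.121, -0.993, -0.005], [0.005, 0.005, -1.0]]
force: [-0.5, -0.5, -2.0]
width: 0.286
```

```bash
python3 - <<'E'
from h import *
s=stm(2);st(s)
relays("w21")
to(*tray(0,17),225,5,s)
E
```

```text
mean [ 457.1 -349.3  221.4] sd [0.3 0.3 0.9] F [-0.3  0.2 -1. ]
t 32.48 tcp [ 457.1 -349.3  221.4] ang 7.0 F [-0.4  0.6 -1.5] M [ 0.02 -0.02  0.  ] w 0.287 q [-0.67  0.34  1.62 -0.    1.18 -0.79]
p 0.87 c (455.5,-349.1) 25x36 short-side ang 7.0 ztop 0.211 n 4996 px [294. 267. 358. 361.]
p 0.69 c (544.2,-283.9) 28x36 short-side ang 14.5 ztop 0.027 n 1165 px [418. 140. 453. 183.]
p 0.60 c (694.9,-111.3) 8x27 short-side ang 13.3 ztop 0.099 n 306 px [614.   3. 638.  35.]
dx 19.88 dy -38.54 dz -0.34 roll 2.0 (alt -178.0) n>=10 rows
```

{"name": "arm_command", "arguments": {"moves": [[[1,19.9,-38.5,-0.3,2],[1,19.9,-38.5,-0.3,2],[1,19.9,-38.5,-0.3,2],[1,19.9,-38.5,-0.3,2],[1,19.9,-38.5,-0.3,2],[1,19.9,-38.5,-0.3,2],[1,19.9,-38.5,-0.3,2],[1,19.9,-38.5,-0.3,2],[1,19.9,-38.5,-0.3,2],[1,19.9,-38.5,-0.3,2],[1,19.9,-38.5,-0.3,2],[1,19.9,-38.5,-0.3,2]]]}}

```text
time: 33.58
tcp_pos: [0.6086, 0.0608, 0.2218]
tcp_rot: [[0.996, 0.091, -0.003], [0.091, -0.996, 0.001], [-0.003, -0.001, -1.0]]
force: [-0.6, 0.6, -0.4]
width: 0.287
```

```bash
python3 - <<'E'
from h import *
s=stm(2);st(s)
to(*tray(0,17),158.5,5,s)
E
```

```text
mean [607.7  57.8 222.2] sd [0.2 0.7 0.2] F [-0.  -0.4  0.3]
t 33.68 tcp [607.7  57.8 222.2] ang 5.1 F [ 0.3 -0.4  0.7] M [-0.07 -0.01  0.01] w 0.287 q [ 0.08  0.4   1.53 -0.    1.22 -0.01]
dx 0.03 dy 0.03 dz 6.37 roll 0.1 (alt -179.9) n>=2 rows
```

{"name": "arm_command", "arguments": {"moves": [[[1,0,0,3,0],[1,0,0,5,0],[1,0,0,5.9,0],[1,0,0,6.3,0],[1,0,0,6.4,0],[1,0,0,6.4,0],[0,0,0,6.4,0],[0,0,0,6.4,0],[0,0,0,6.4,0],[0,0,0,6,0],[0,0,0,3,0],[0,0,0,0,0]]]}}

```text
time: 34.68
tcp_pos: [0.6073, 0.0568, 0.2242]
tcp_rot: [[0.996, 0.087, -0.004], [0.087, -0.996, -0.0], [-0.004, 0.0, -1.0]]
force: [1.3, -0.2, 0.1]
width: 0.499
```

{"name": "arm_command", "arguments": {"moves": [[[0,0,0,0,0],[0,0,0,0,0]]]}}

```text
time: 34.85
tcp_pos: [0.6093, 0.057, 0.2272]
tcp_rot: [[0.996, 0.087, 0.005], [0.087, -0.996, 0.0], [0.005, 0.0, -1.0]]
force: [0.1, -0.7, -0.1]
width: 0.5
```

```bash
python3 - <<'E'
from h import *
s=stm(1);st(s)
snap("wrist","w22")
to(530,-270,225,-76,s)
E
```

```text
mean [608.4  56.9 225.4] sd [0. 0. 0.] F [ 0.1 -0.1 -0.3]
t 34.90 tcp [608.4  56.9 225.4] ang 5.0 F [ 0.1 -0.1 -0.3] M [0.02 0.04 0.01] w 0.499 q [ 0.07  0.4   1.53 -0.    1.22 -0.01]
dx -10.64 dy 31.88 dz 0.03 roll 81.0 (alt -99.0) n>=11 rows
```

View pics/w22.png

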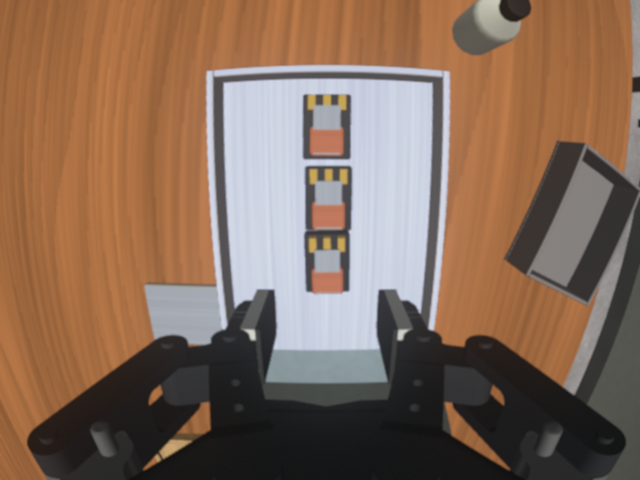

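{"name": "arm_command", "arguments": {"moves": [[[0,-10.6,31.9,0,81],[0,-10.6,31.9,0,81],[0,-10.6,31.9,0,81],[0,-10.6,31.9,0,81],[0,-10.6,31.9,0,81],[0,-10.6,31.9,0,81],[0,-10.6,31.9,0,81],[0,-10.6,31.9,0,81],[0,-10.6,31.9,0,81],[0,-10.6,31.9,0,81],[0,-10.6,31.9,0,81],[0,-10.6,31.9,0,81]]]}}

```text
time: 35.95
tcp_pos: [0.5294, -0.2704, 0.2228]
tcp_rot: [[0.236, -0.972, -0.003], [-0.972, -0.236, 0.002], [-0.002, 0.003, -1.0]]
force: [-0.8, 0.5, 0.1]
width: 0.5
```

{"name": "arm_command", "arguments": {"moves": [[[-0.3,0,0,4,0],[-0.3,0,0,8,0],[-0.3,0,0,8,0],[-0.3,0,0,8,0]]]}}

```text
time: 36.28
tcp_pos: [0.5286, -0.2693, 0.1421]
tcp_rot: [[0.241, -0.97, -0.006], [-0.97, -0.241, 0.003], [-0.005, 0.005, -1.0]]
force: [0.6, 0.2, 1.4]
width: 0.652
```

```bash
python3 - <<'E'
from h import *
s=stm(2);st(s)
relays("w23")
to(544,-284.1,37,-76,s)
E
```

```text
mean [ 530.8 -270.4  145.2] sd [0.5 0.2 0.7] F [-0.  -0.   1.4]
t 36.38 tcp [ 530.8 -270.4  145.2] ang -76.0 F [-0.2 -0.   1.5] M [ 0.02 -0.01 -0.02] w 0.648 q [-0.49  0.44  1.67 -0.    1.03  0.84]
p 0.95 c (544.3,-283.8) 27x36 short-side ang 14.1 ztop 0.028 n 1999 px [324. 208. 375. 246.]
dx 1.63 dy -0.94 dz 10.82 roll -0.0 (alt 180.0) n>=3 rows
```

View pics/w23.png

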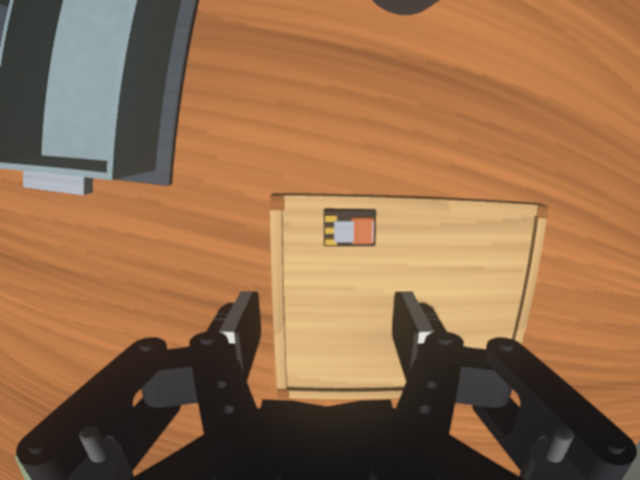

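{"name": "arm_command", "arguments": {"moves": [[[-0.1,0.8,-0.5,2,0],[-0.1,1.6,-1,4,0],[-0.1,1.6,-1,7,0],[-0.1,1.6,-1,9,0],[-0.1,1.6,-1,10.2,0],[-0.1,1.6,-1,10.6,0],[-0.1,1.6,-1,10.6,0],[-0.1,1.6,-1,10.6,0]]]}}

```text
time: 37.15
tcp_pos: [0.5449, -0.2839, 0.0401]
tcp_rot: [[0.242, -0.97, 0.003], [-0.97, -0.242, -0.002], [0.002, -0.002, -1.0]]
force: [0.6, -0.3, -0.4]
width: 0.551
```

```bash
python3 - <<'E'
from h import *
s=stm(2);st(s)
relays("w24")
to(544.2,-284.,37,-76,s)
E
```

```text
mean [ 545.  -283.9   40.3] sd [0. 0. 0.] F [-0.   0.3 -0.1]
t 37.25 tcp [ 545.  -283.9   40.3] ang -76.0 F [0.9 0.1 0. ] M [ 0.01 -0.02  0.  ] w 0.554 q [-0.5   0.58  1.74 -0.    0.82  0.83]
p 0.93 c (544.5,-283.8) 28x36 short-side ang 15.1 ztop 0.027 n 5041 px [284. 276. 373. 339.]
dx -0.01 dy 0.08 dz 0.33 roll -0.0 (alt 180.0) n>=0 rows
```

View pics/w24.png

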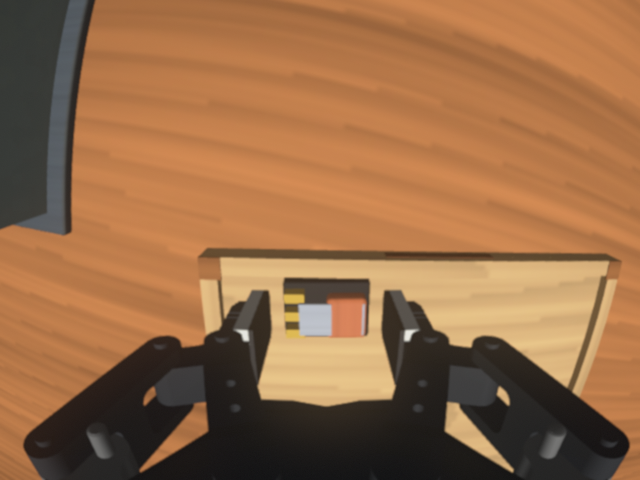

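{"name": "arm_command", "arguments": {"moves": [[[-0.1,0,0.1,0.3,0],[1,0,0.1,0.3,0],[1,0,0.1,0.3,0],[1,0,0.1,0.3,0],[1,0,0.1,0.3,0],[1,0,0.1,0.3,0],[1,0,0.1,-2,0],[1,0,0.1,-6,0],[1,0,0.1,-10,0],[1,0,0.1,-14,0],[1,0,0.1,-18,0],[1,0,0.1,-18.5,0]]]}}

```text
time: 38.35
tcp_pos: [0.5461, -0.2851, 0.2315]
tcp_rot: [[0.241, -0.97, 0.013], [-0.97, -0.242, -0.007], [0.01, -0.011, -1.0]]
force: [0.8, -0.5, 0.7]
width: 0.401
```

```bash
python3 - <<'E'
from h import *
s=stm(3);st(s)
relays("w25")
to(*tray(0,-23),228,5,s)
E
```

```text
mean [ 544.  -284.   226.1] sd [1.  0.5 2.4] F [-0.4  0.  -0.8]
t 38.50 tcp [ 544.  -284.   226.1] ang -76.0 F [-0.7 -0.  -1.2] M [ 0.04 -0.01 -0.01] w 0.408 q [-0.5   0.4   1.53  0.    1.21  0.83]
p 0.97 c (544.3,-283.1) 27x36 short-side ang 14.1 ztop 0.215 n 5202 px [284. 272. 372. 336.]
p 0.21 c (685.7,-22.1) 4x33 short-side ang 5.4 ztop 0.103 n 120 px [ 28.   0. 135.   9.]
dx -27.65 dy -13.80 dz -0.19 roll -81.0 (alt 99.0) n>=11 rows
```

View pics/w25.png

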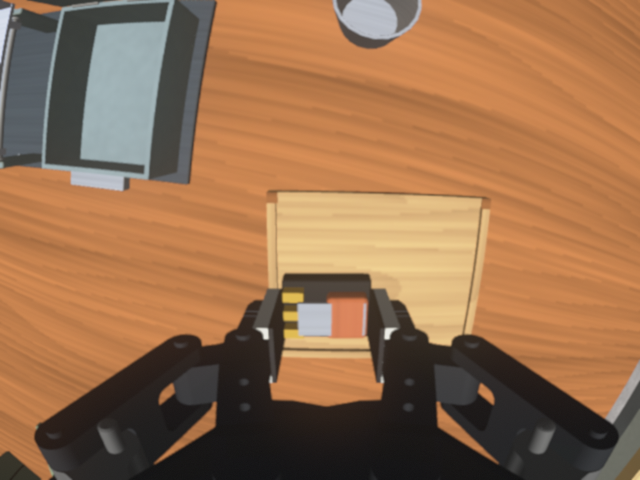

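{"name": "arm_command", "arguments": {"moves": [[[1,-27.6,-13.8,-0.2,-81],[1,-27.6,-13.8,-0.2,-81],[1,-27.6,-13.8,-0.2,-81],[1,-27.6,-13.8,-0.2,-81],[1,-27.6,-13.8,-0.2,-81],[1,-27.6,-13.8,-0.2,-81],[1,-27.6,-13.8,-0.2,-81],[1,-27.6,-13.8,-0.2,-81],[1,-27.6,-13.8,-0.2,-81],[1,-27.6,-13.8,-0.2,-81],[1,-27.6,-13.8,-0.2,-81],[1,-27.6,-13.8,-0.2,-81]]]}}

```text
time: 39.6
tcp_pos: [0.6093, 0.018, 0.2227]
tcp_rot: [[0.996, 0.092, -0.005], [0.092, -0.996, -0.0], [-0.005, -0.0, -1.0]]
force: [-0.0, -0.3, 0.6]
width: 0.402
```

```bash
python3 - <<'E'
from h import *
s=stm(2);st(s)
to(*tray(0,-22),158.5,5,s)
relays("w26")
E
```

```text
mean [609.3  17.8 222.9] sd [0.  0.1 0.1] F [ 0.6 -0.2 -0.3]
t 39.70 tcp [609.3  17.8 222.9] ang 5.0 F [ 0.7 -0.4 -0.2] M [-0.04 -0.04  0.03] w 0.404 q [ 0.01  0.4   1.53 -0.    1.22 -0.08]
dx 0.21 dy -0.06 dz 6.44 roll -0.0 (alt 180.0) n>=2 rows
p 0.92 c (608.1,55.6) 26x36 short-side ang 4.9 ztop 0.150 n 2964 px [308. 162. 358. 232.]
p 0.66 c (601.0,133.1) 26x36 short-side ang 4.3 ztop 0.149 n 3050 px [307.  24. 355.  94.]
p 0.57 c (605.5,93.2) 26x36 short-side ang 5.9 ztop 0.149 n 3075 px [309.  99. 362. 160.]
```

View pics/w26.png

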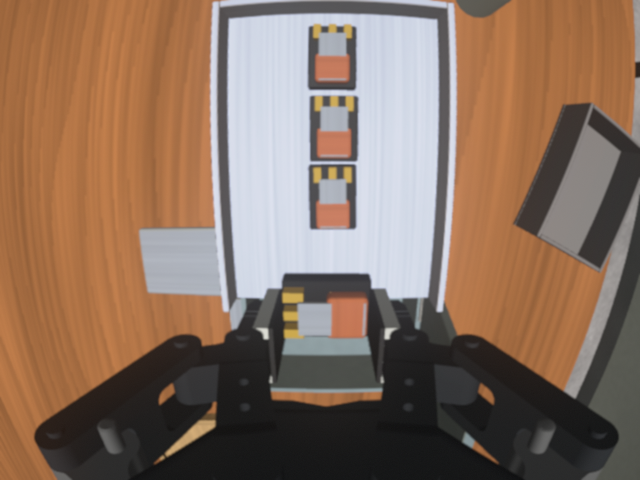

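{"name": "arm_command", "arguments": {"moves": [[[1,0.2,0,3,0],[1,0.2,0,5,0],[1,0.2,0,5.9,0],[1,0.2,0,6.3,0],[1,0.2,0,6.5,0],[1,0.2,0,6.5,0],[-0.15,0.2,0,6.5,0],[-0.15,0.2,0,6.5,0],[-0.15,0.2,0,6.5,0],[-0.15,0.2,0,6,0],[-0.15,0.2,0,3,0],[-0.15,0.2,0,0,0]]]}}

```text
time: 40.8
tcp_pos: [0.6113, 0.0178, 0.2254]
tcp_rot: [[0.996, 0.087, -0.004], [0.087, -0.996, -0.0], [-0.004, -0.0, -1.0]]
force: [0.7, -1.0, -0.2]
width: 0.575
```

{"name": "arm_command", "arguments": {"moves": [[[0,0,0,0,0],[0,-8,0,0,0],[0,-16,0,0,0],[0,-16,0,0,0],[0,-16,0,0,0],[0,-16,0,0,0]]]}}

```text
time: 41.3
tcp_pos: [0.4455, 0.0037, 0.2253]
tcp_rot: [[0.996, 0.086, -0.006], [0.086, -0.996, -0.0], [-0.006, -0.0, -1.0]]
force: [-0.7, 1.0, -0.3]
width: 0.506
```

```bash
python3 - <<'E'
from h import *
s=stm(2);st(s)
relays("t27","top"); p=snap("top"); cv2.imwrite("pics/t27c.png",cv2.resize(p["color"][180:340,240:530],None,fx=2.7,fy=2.7))
relays("w27")
E
```

```text
mean [451.    3.8 226.3] sd [1.3 0.  0.2] F [1.1 0.3 0.4]
t 41.40 tcp [451.    3.8 226.3] ang 5.0 F [0.9 0.5 0. ] M [-0.01 -0.    0.03] w 0.499 q [-0.02  0.15  1.88 -0.    1.11 -0.1 ]
p 0.68 c (729.8,245.8) 19x20 short-side ang -3.9 ztop 0.099 n 67 px [228. 184. 248. 205.]
p 0.63 c (605.3,92.4) 26x36 short-side ang 1.5 ztop 0.149 n 160 px [287. 232. 304. 242.]
p 0.63 c (610.3,18.3) 24x34 short-side ang 89.3 ztop 0.149 n 141 px [320. 226. 330. 239.]
p 0.60 c (607.0,52.5) 25x33 short-side ang 7.5 ztop 0.150 n 133 px [305. 225. 322. 242.]
p 0.53 c (582.7,75.3) 174x176 short-side ang -85.4 ztop 0.145 n 852 px [264. 206. 342. 282.]
p 0.46 c (600.4,131.5) 26x36 short-side ang 4.6 ztop 0.148 n 156 px [272. 232. 287. 244.]
p 0.98 c (604.3,93.1) 27x36 short-side ang 5.6 ztop 0.149 n 1843 px [550. 119. 593. 171.]
p 0.78 c (607.3,55.9) 27x35 short-side ang 6.2 ztop 0.149 n 1839 px [546. 176. 591. 233.]
p 0.59 c (599.9,132.7) 27x36 short-side ang 5.4 ztop 0.149 n 1910 px [551.  56. 591. 117.]
p 0.58 c (610.8,19.6) 27x37 short-side ang -85.1 ztop 0.149 n 1731 px [534. 236. 588. 274.]
```

View pics/t27c.png

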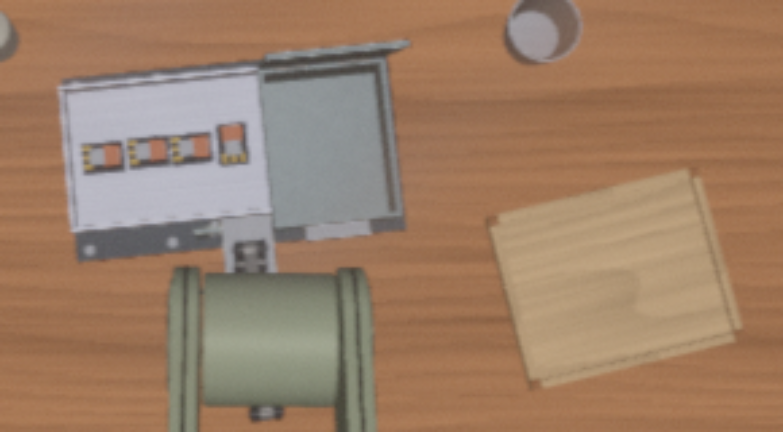

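View pics/w27.png

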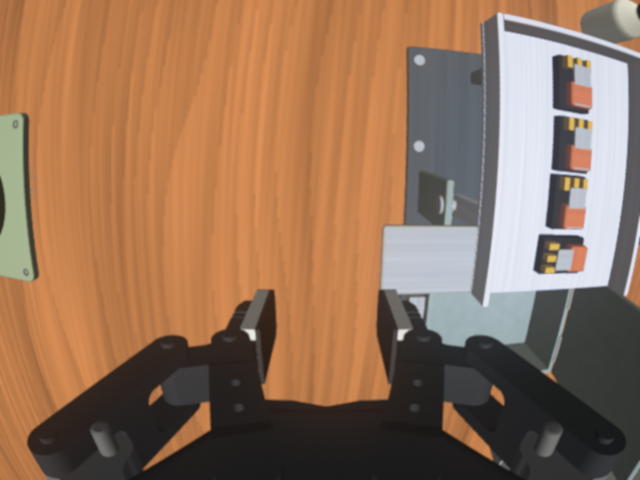

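```bash
python3 - <<'E'
from h import *
p=snap("wrist"); W=cloud(p)
m=(W[...,2]>.122)&(W[...,2]<.138)&(W[...,0]<.540)&(W[...,0]>.4)&(abs(W[...,1])<.08)
P=W[m][:,:2]*1000-TH; S=np.c_[P@EX,P@EY]; print("ledge st coords",np.percentile(S,[1,50,99],axis=0).round(1),m.sum(), np.median(W[m][:,2]))
s=robot.sense()
to(*tray(-110,-42.5),200,95,s)
for f in np.linspace(0,.84,22):
    y=-28*np.cos(f)-50*np.sin(f)-14.5; z=80+50*np.cos(f)-28*np.sin(f)+25
    print("%.2f dx %.1f dz %.1f"%(f,(y+42.5)/10,(155-z)/10))
E
```

```text
ledge st coords [[-124.1  -47.4]
 [ -99.   -23.9]
 [ -71.8   -4. ]] 5470 0.1310193458732571
dx 4.79 dy 1.96 dz 2.54 roll -90.0 (alt 90.0) n>=13 rows
0.00 dx 0.0 dz 0.0
0.04 dx -0.2 dz 0.1
0.08 dx -0.4 dz 0.2
0.12 dx -0.6 dz 0.4
0.16 dx -0.8 dz 0.5
0.20 dx -0.9 dz 0.7
0.24 dx -1.1 dz 0.8
0.28 dx -1.3 dz 1.0
0.32 dx -1.4 dz 1.1
0.36 dx -1.6 dz 1.3
0.40 dx -1.7 dz 1.5
0.44 dx -1.9 dz 1.7
0.48 dx -2.0 dz 1.9
0.52 dx -2.1 dz 2.1
0.56 dx -2.2 dz 2.3
0.60 dx -2.3 dz 2.5
0.64 dx -2.4 dz 2.7
0.68 dx -2.5 dz 2.9
0.72 dx -2.6 dz 3.1
0.76 dx -2.7 dz 3.3
0.80 dx -2.7 dz 3.5
0.84 dx -2.8 dz 3.7
```

{"name": "arm_command", "arguments": {"moves": [[[1,4.8,2,0,-90],[1,4.8,2,0,-90],[1,4.8,2,0,-90],[1,4.8,2,0,-90],[1,4.8,2,0,-90],[1,4.8,2,0,-90],[1,4.8,2,0,-90],[1,4.8,2,0,-90],[1,4.8,2,0,-90],[1,4.8,2,0,-90],[1,4.8,2,0,-90],[1,4.8,2,0,-90]]]}}

```text
time: 42.7
tcp_pos: [0.503, -0.0118, 0.2251]
tcp_rot: [[-0.022, 1.0, -0.001], [1.0, 0.022, -0.0], [-0.0, -0.001, -1.0]]
force: [-0.1, -0.2, -0.7]
width: -0.002
```

{"name": "arm_command", "arguments": {"moves": [[[1,0,0,2,-7],[1,0,0,4,-7],[1,0,0,5.8,-7],[1,0,0,5.8,-7],[1,0,0,5.8,-7]]]}}

```text
time: 43.12
tcp_pos: [0.5024, -0.0118, 0.1668]
tcp_rot: [[-0.138, 0.99, -0.002], [0.99, 0.138, 0.0], [0.0, -0.002, -1.0]]
force: [-0.1, -0.7, 0.2]
width: 0.003
```

```bash
python3 - <<'E'
from h import *
s=stm(2);st(s)
to(*tray(-110,-42.5),155,95,s)
snap("wrist","w28")
E
```

```text
mean [503.3 -11.9 168.1] sd [0.2 0.  0.3] F [-0.2  0.1 -0.3]
t 43.22 tcp [503.3 -11.9 168.1] ang 97.9 F [-0.6  0.2  0.1] M [ 0.04 -0.02  0.03] w 0.000 q [-0.05  0.28  1.86 -0.    1.   -1.76]
dx 0.04 dy 0.01 dz 1.31 roll 2.9 (alt -177.1) n>=0 rows
```

View pics/w28.png

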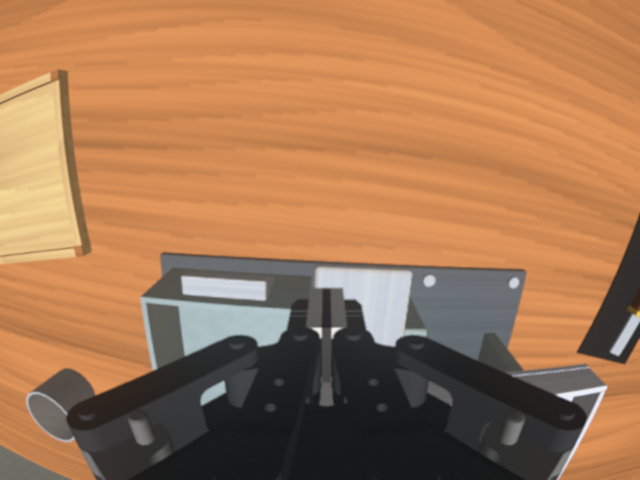

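{"name": "arm_command", "arguments": {"moves": [[[1,0,0,0.5,2.9],[1,0,0,1.0,2.9],[1,0,0,1.2,2.9],[1,0,0,1.2,2.9],[1,0,0,1.2,2.9]]]}}

```text
time: 43.68
tcp_pos: [0.5025, -0.0119, 0.1558]
tcp_rot: [[-0.088, 0.996, 0.0], [0.996, 0.088, -0.0], [-0.0, 0.0, -1.0]]
force: [-0.4, -0.6, 0.3]
width: -0.003
```

```bash
python3 - <<'E'
from h import *
s=stm(2);st(s)
to(*tray(-110,-42.5),155,95,s)
E
```

```text
mean [502.5 -11.9 155.8] sd [0. 0. 0.] F [0.3 0.1 0.6]
t 43.78 tcp [502.5 -11.9 155.8] ang 95.0 F [0.7 0.7 1. ] M [-0.02  0.01  0.03] w 0.001 q [-0.05  0.3   1.88 -0.    0.97 -1.71]
dx 0.04 dy 0.08 dz 0.08 roll 0.0 (alt -180.0) n>=0 rows
```

{"name": "arm_command", "arguments": {"moves": [[[1,-0.2,0,0.2,0],[1,-0.4,0,0.3,0],[1,-0.6,0,0.5,0],[1,-0.8,0,0.6,0],[1,-0.9,0,0.8,0],[1,-1.1,0,0.9,0],[1,-1.3,0,1.1,0],[1,-1.4,0,1.2,0],[1,-1.6,0,1.4,0],[1,-1.7,0,1.6,0],[1,-1.9,0,1.8,0]]]}}

```text
time: 44.7
tcp_pos: [0.5047, -0.0309, 0.1382]
tcp_rot: [[-0.087, 0.996, 0.002], [0.996, 0.087, -0.0], [-0.0, 0.002, -1.0]]
force: [-0.6, 1.1, 5.7]
width: 0.001
```

```bash
python3 - <<'E'
from h import *
st()
q=snap("scene"); cv2.imwrite("pics/s29c.png",cv2.resize(q["color"][130:340,180:440],None,fx=2.8,fy=2.8))
E
```

```text
t 44.70 tcp [504.7 -30.9 138.2] ang 95.0 F [-0.6  1.1  5.7] M [0.34 0.01 0.04] w 0.001 q [-0.08  0.32  1.89  0.    0.92 -1.74]
```

View pics/s29c.png

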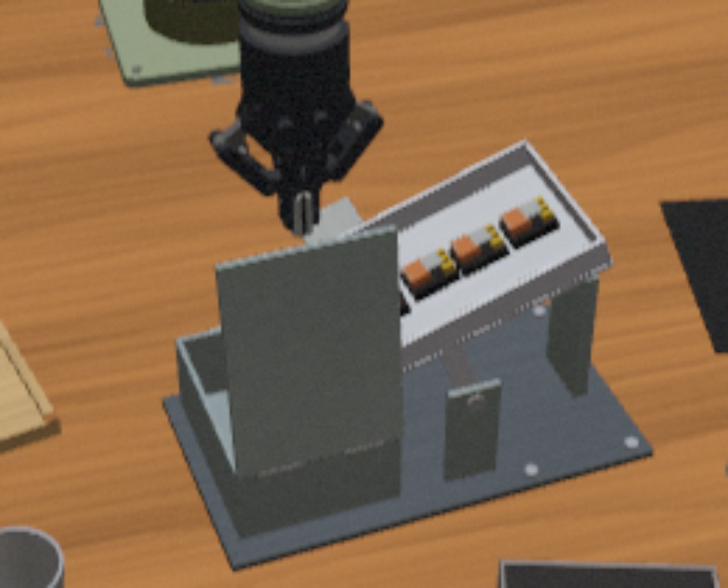

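{"name": "arm_command", "arguments": {"moves": [[[1,-0.1,0,0.2,0],[1,-0.2,0,0.4,0],[1,-0.3,0,0.6,0],[1,-0.4,0,0.8,0],[1,-0.5,0,1.0,0],[1,-0.6,0,1.2,0],[1,-0.7,0,1.4,0],[1,-0.8,0,1.6,0],[1,-0.8,0,1.8,0],[1,-0.8,0,1.8,0],[1,-0.8,0,1.8,0],[1,-0.8,0,1.8,0]]]}}

```text
time: 45.75
tcp_pos: [0.5052, -0.0393, 0.1198]
tcp_rot: [[-0.088, 0.996, 0.001], [0.996, 0.088, -0.001], [-0.001, 0.001, -1.0]]
force: [0.3, -3.0, 4.8]
width: -0.003
```

```bash
python3 - <<'E'
from h import *
st()
q=snap("scene"); cv2.imwrite("pics/s30c.png",cv2.resize(q["color"][130:340,180:440],None,fx=2.8,fy=2.8))
E
```

```text
t 45.75 tcp [505.2 -39.3 119.8] ang 95.0 F [ 0.3 -3.   4.8] M [-0.49 -0.19 -0.  ] w -0.003 q [-0.1   0.34  1.91 -0.    0.88 -1.76]
```

View pics/s30c.png

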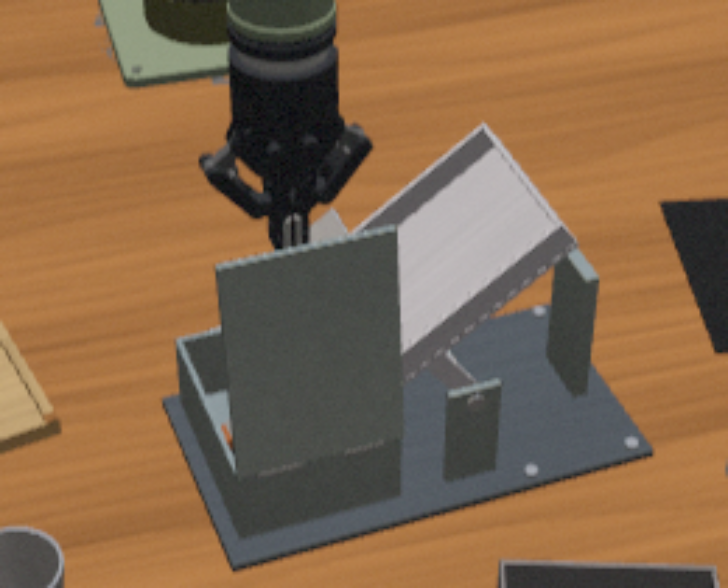

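```bash
python3 - <<'E'
from h import *
relays("w31"); relays(None,"top"); p=snap("top"); cv2.imwrite("pics/t31c.png",cv2.resize(p["color"][180:340,240:530],None,fx=2.7,fy=2.7))
E
```

```text
p 0.69 c (564.0,-91.3) 13x134 short-side ang 67.0 ztop 0.037 n 264 px [200. 381. 225. 404.]
p 0.64 c (618.7,-56.6) 20x24 short-side ang -86.7 ztop 0.050 n 65 px [350. 230. 361. 236.]
```

View pics/w31.png

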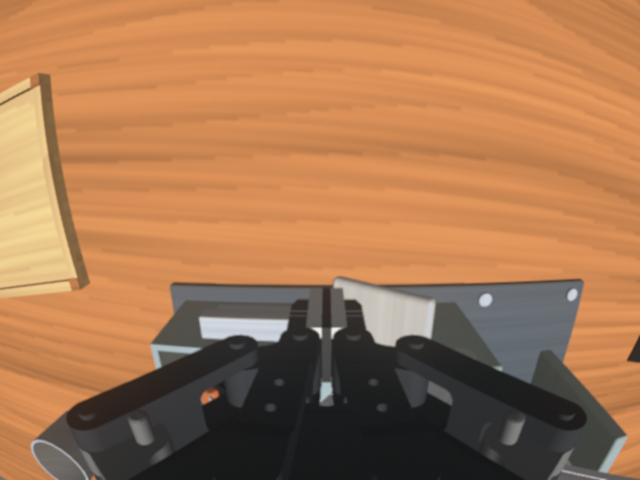

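View pics/t31c.png

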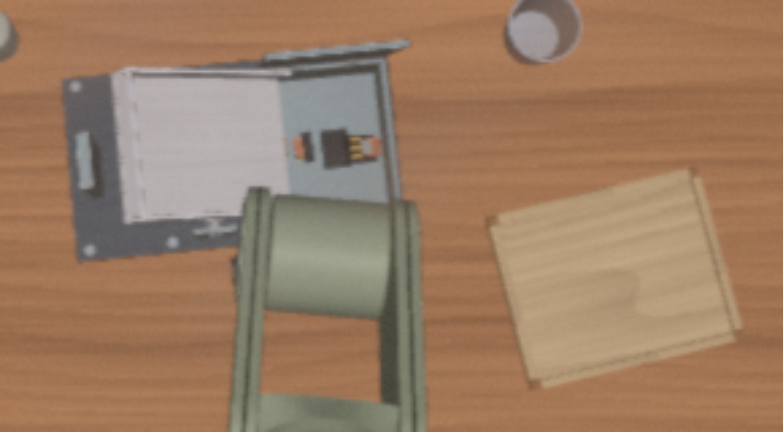

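{"name": "arm_command", "arguments": {"moves": [[[1,0.1,0,-0.4,0],[1,0.3,0,-0.8,0],[1,0.5,0,-1.2,0],[1,0.7,0,-1.6,0],[1,0.9,0,-1.9,0],[1,1.2,0,-2.2,0],[1,1.5,0,-2.5,0],[1,1.8,0,-2.8,0],[1,2.1,0,-3.1,0],[1,2.4,0,-3.4,0],[1,2.7,0,-3.7,0],[1,2.7,0,-4.2,0]]]}}

```text
time: 47.05
tcp_pos: [0.5009, -0.011, 0.1609]
tcp_rot: [[-0.087, 0.996, -0.003], [0.996, 0.087, 0.001], [0.001, -0.003, -1.0]]
force: [-0.7, 0.4, -0.3]
width: 0.001
```

{"name": "arm_command", "arguments": {"moves": [[[1,0,-3,-3,0],[1,0,-6,-6,0],[1,0,-9,-9,0],[1,0,-9,-12,0],[1,0,-9,-12,0],[1,0,-9,-12,0]]]}}

```text
time: 47.55
tcp_pos: [0.4126, -0.0194, 0.2829]
tcp_rot: [[-0.088, 0.996, 0.003], [0.996, 0.088, 0.0], [0.0, 0.003, -1.0]]
force: [1.0, 0.4, -1.5]
width: -0.005
```

```bash
python3 - <<'E'
from h import *
s=stm(1);st(s)
relays("w32"); relays(None,"top"); p=snap("top"); cv2.imwrite("pics/t32c.png",cv2.resize(p["color"][180:340,240:530],None,fx=2.7,fy=2.7))
q=cover(); cv2.imwrite("pics/s32c.png",cv2.resize(q["color"][130:340,180:440],None,fx=2.8,fy=2.8))
E
```

```text
mean [412.1 -19.4 281.4] sd [0. 0. 0.] F [-0.4 -0.5 -1. ]
t 47.60 tcp [412.1 -19.4 281.4] ang 95.0 F [-0.4 -0.5 -1. ] M [ 0.01 -0.09  0.01] w -0.000 q [-0.08  0.04  1.85  0.    1.25 -1.73]
p 0.60 c (616.9,-79.5) 21x36 short-side ang -85.6 ztop 0.033 n 114 px [356. 231. 366. 243.]
scene cover p 0.87 normal [0.99 0.09 0.12] angle 1.45 c [ 0.689 -0.066  0.159]
```

View pics/w32.png

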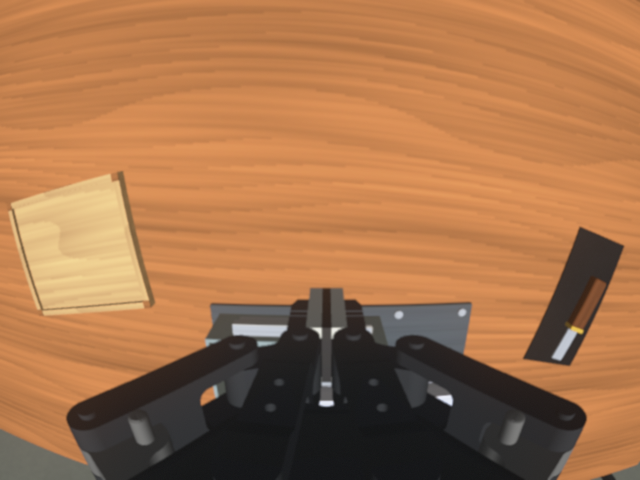

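View pics/t32c.png

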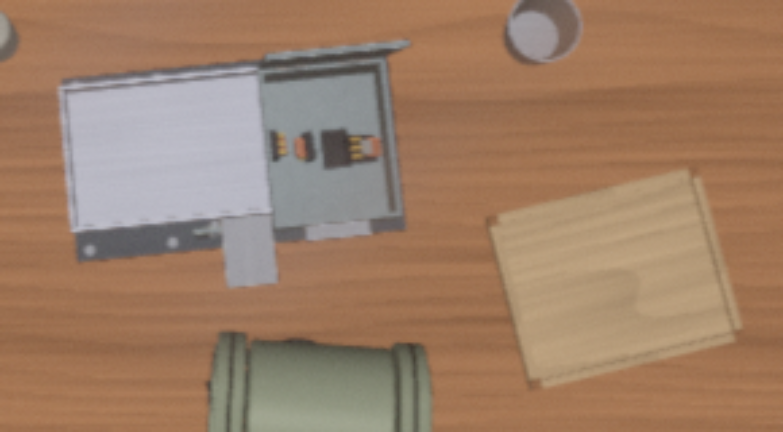

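View pics/s32c.png

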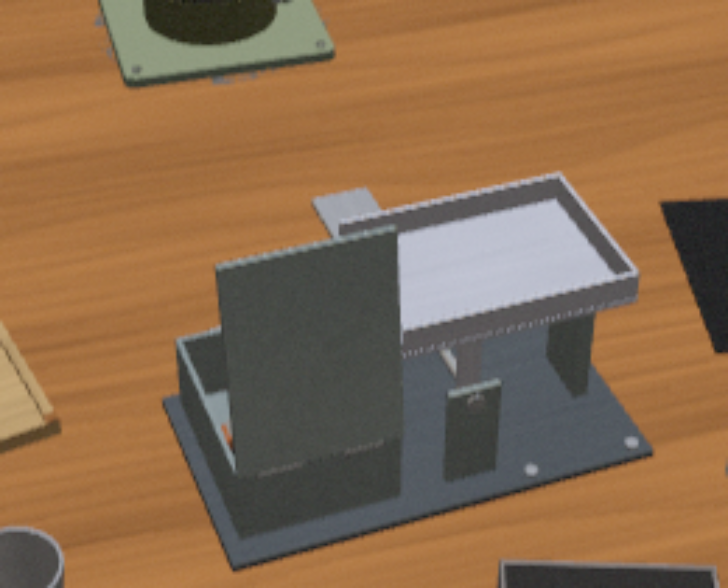

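```bash
python3 - <<'E'
from h import *
s=robot.sense()
to(*tray(30,-118),285,95,s)
E
```

```text
dx -7.53 dy 23.11 dz -0.49 roll 0.0 (alt -180.0) n>=6 rows
```

{"name": "arm_command", "arguments": {"moves": [[[1,-2,4,-0.6,0],[1,-4,8,-0.6,0],[1,-6,12,-0.6,0],[1,-7.5,16,-0.6,0],[1,-7.5,20,-0.6,0],[1,-7.5,23,-0.6,0],[1,-7.5,23,-0.6,0],[1,-7.5,23,-0.6,0]]]}}

```text
time: 48.62
tcp_pos: [0.6496, -0.0742, 0.2848]
tcp_rot: [[-0.088, 0.996, -0.004], [0.996, 0.088, 0.0], [0.001, -0.004, -1.0]]
force: [-1.0, -0.0, -0.4]
width: 0.003
```

```bash
python3 - <<'E'
from h import *
s=stm(1);st(s)
p=relays("w33"); W=cloud(p)
P=W.reshape(-1,3); P=P[np.isfinite(P).all(1)]
D=P[:,:2]*1000-TH; X=D@EX; Y=D@EY
m=(abs(X)<66)&(Y>-164)&(Y<-62); print("box heights",np.percentile(P[m,2],[5,50,95,99,100]).round(3),m.sum())
to(*tray(110,-125),285,95,s)
E
```

```text
mean [648.3 -74.2 285.8] sd [0. 0. 0.] F [0.3 0.6 0.1]
t 48.67 tcp [648.3 -74.2 285.8] ang 95.0 F [0.3 0.6 0.1] M [ 0.06 -0.02 -0.03] w -0.002 q [-0.13  0.43  1.32 -0.    1.4  -1.79]
p 0.75 c (618.8,-49.4) 19x25 short-side ang -78.2 ztop 0.049 n 421 px [344. 172. 368. 199.]
p 0.68 c (621.1,-25.4) 18x26 short-side ang -87.4 ztop 0.050 n 383 px [367. 175. 385. 206.]
p 0.64 c (618.3,-79.7) 24x36 short-side ang -85.4 ztop 0.032 n 791 px [311. 162. 338. 199.]
p 0.56 c (618.3,-104.6) 26x33 short-side ang 7.4 ztop 0.045 n 707 px [277. 167. 316. 193.]
box heights [0.013 0.334 0.362 0.365 0.367] 74650
dx -0.74 dy 8.11 dz 0.05 roll 0.0 (alt -180.0) n>=2 rows
```

View pics/w33.png

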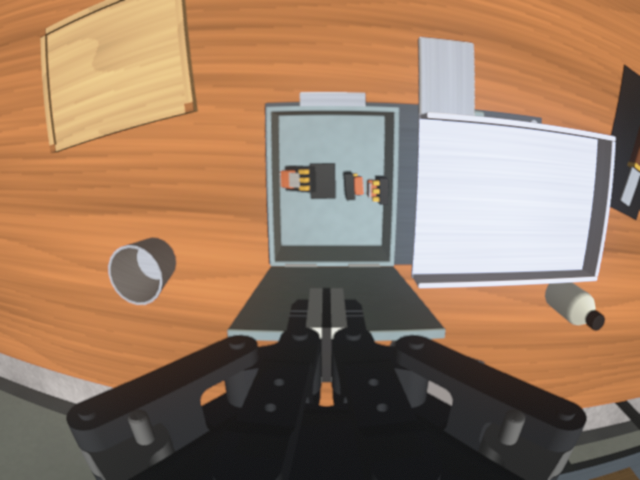

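{"name": "arm_command", "arguments": {"moves": [[[1,-0.3,3,0,0],[1,-0.7,6,0,0],[1,-0.7,8.2,0,0],[1,-0.7,8.2,0,0],[1,-0.7,8.2,0,0],[1,-0.7,8.2,2,0],[1,-0.7,8.2,4,0],[1,-0.7,8.2,6,0],[1,-0.7,8.2,6,0],[1,-0.7,8.2,6,0]]]}}

```text
time: 49.6
tcp_pos: [0.729, -0.0742, 0.2278]
tcp_rot: [[-0.087, 0.996, -0.002], [0.996, 0.087, 0.0], [0.0, -0.002, -1.0]]
force: [0.2, 0.0, 0.1]
width: -0.001
```

```bash
python3 - <<'E'
from h import *
s=stm(2);st(s)
q=snap("scene"); cv2.imwrite("pics/s34c.png",cv2.resize(q["color"][130:340,180:440],None,fx=2.8,fy=2.8))
D=np.array(s["tcp_pos"])[:2]*1000-TH; x0=D@EX; z0=s["tcp_pos"][2]*1000; print("station x,y",x0,D@EY)
for t in np.linspace(1.45,-0.02,26):
    r=130; c=74-r*np.cos(t)+6*np.sin(t); z=70+r*np.sin(t)+6*np.cos(t)
    print("%.2f dy %.1f dz %.1f"%(t,(c+11-x0)/10,(z0-(z+25))/10))
E
```

```text
mean [730.3 -74.2 229.6] sd [0.3 0.  0.4] F [ 0.3 -0.5  0.7]
t 49.70 tcp [730.3 -74.2 229.6] ang 95.0 F [ 0.4 -0.1  0.5] M [ 0.02 -0.    0.01] w -0.002 q [-0.12  0.59  1.18 -0.    1.37 -1.78]
station x,y 110.6099246228707 -124.859480529019
1.45 dy -3.5 dz 0.5
1.39 dy -4.3 dz 0.6
1.33 dy -5.0 dz 0.7
1.27 dy -5.8 dz 0.9
1.21 dy -6.5 dz 1.1
1.16 dy -7.3 dz 1.3
1.10 dy -8.0 dz 1.6
1.04 dy -8.6 dz 2.0
0.98 dy -9.3 dz 2.3
0.92 dy -10.0 dz 2.7
0.86 dy -10.6 dz 3.2
0.80 dy -11.2 dz 3.7
0.74 dy -11.7 dz 4.2
0.69 dy -12.2 dz 4.8
0.63 dy -12.7 dz 5.3
0.57 dy -13.2 dz 6.0
0.51 dy -13.6 dz 6.6
0.45 dy -14.0 dz 7.3
0.39 dy -14.3 dz 7.9
0.33 dy -14.7 dz 8.6
0.27 dy -14.9 dz 9.4
0.22 dy -15.1 dz 10.1
0.16 dy -15.3 dz 10.8
0.10 dy -15.4 dz 11.6
0.04 dy -15.5 dz 12.4
-0.02 dy -15.6 dz 13.1
```

View pics/s34c.png

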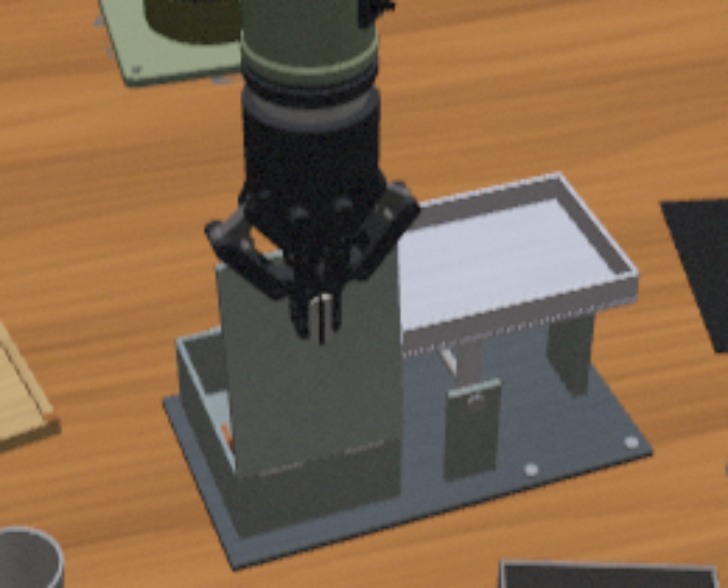

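{"name": "arm_command", "arguments": {"moves": [[[1,0,-1.5,0.5,0],[1,0,-2.8,0.5,0],[1,0,-3.5,0.5,0],[1,0,-4.3,0.6,0],[1,0,-5.0,0.7,0],[1,0,-5.8,0.9,0],[1,0,-6.5,1.1,0],[1,0,-7.3,1.3,0],[1,0,-8.0,1.6,0],[1,0,-8.6,2.0,0],[1,0,-9.3,2.3,0],[1,0,-9.3,2.3,0]]]}}

```text
time: 50.75
tcp_pos: [0.636, -0.0823, 0.2034]
tcp_rot: [[-0.087, 0.996, -0.003], [0.996, 0.087, 0.0], [0.001, -0.003, -1.0]]
force: [0.3, -0.3, -0.2]
width: 0.003
```

```bash
python3 - <<'E'
from h import *
st()
q=cover(); cv2.imwrite("pics/s35c.png",cv2.resize(q["color"][130:340,180:440],None,fx=2.8,fy=2.8))
E
```

```text
t 50.75 tcp [636.  -82.3 203.4] ang 95.0 F [ 0.3 -0.3 -0.2] M [-0.03  0.05 -0.08] w 0.003 q [-0.15  0.46  1.48 -0.    1.2  -1.8 ]
scene cover p 0.86 normal [0.81 0.07 0.58] angle 0.95 c [ 0.656 -0.066  0.135]
```

View pics/s35c.png

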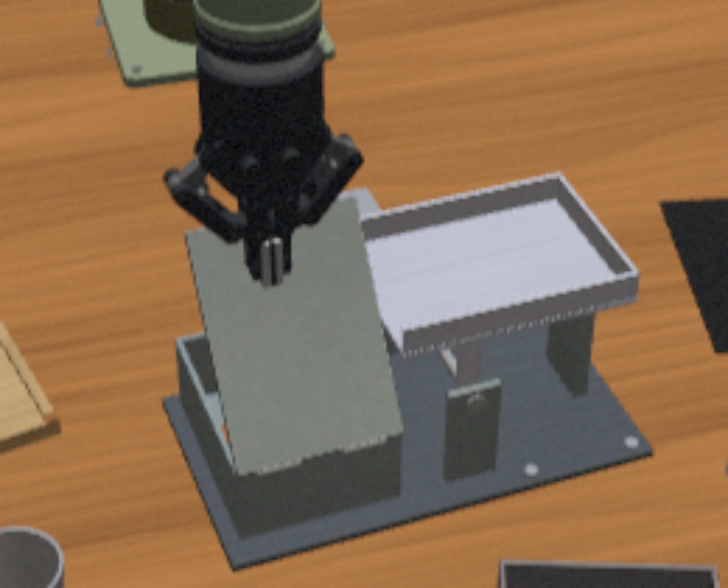

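{"name": "arm_command", "arguments": {"moves": [[[1,0,-0.7,0.4,0],[1,0,-1.3,0.9,0],[1,0,-1.9,1.4,0],[1,0,-2.4,1.9,0],[1,0,-2.9,2.5,0],[1,0,-3.4,3.0,0],[1,0,-3.9,3.7,0],[1,0,-4.3,4.3,0],[1,0,-4.7,5.0,0],[1,0,-5.0,5.6,0],[1,0,-5.4,6.3,0],[1,0,-5.6,7.1,0]]]}}

```text
time: 51.85
tcp_pos: [0.5817, -0.0872, 0.133]
tcp_rot: [[-0.087, 0.996, -0.0], [0.996, 0.087, -0.0], [-0.0, -0.0, -1.0]]
force: [-0.9, -0.2, 0.8]
width: -0.004
```

{"name": "arm_command", "arguments": {"moves": [[[1,0,-0.2,0.7,0],[1,0,-0.4,1.4,0],[1,0,-0.5,2.2,0],[1,0,-0.6,3.0,0],[1,0,-0.6,3.5,0],[1,0,-0.6,3.7,0],[1,0,-0.6,3.7,0],[1,0,-0.6,3.7,0]]]}}

```text
time: 52.52
tcp_pos: [0.576, -0.0877, 0.1008]
tcp_rot: [[-0.088, 0.996, 0.001], [0.996, 0.088, -0.0], [-0.001, 0.001, -1.0]]
force: [-9.8, 0.8, 29.6]
width: 0.001
```

```bash
python3 - <<'E'
from h import *
s=stm(2);st(s)
q=cover(); cv2.imwrite("pics/s36c.png",cv2.resize(q["color"][130:340,180:440],None,fx=2.8,fy=2.8))
E
```

```text
mean [576.  -87.7 100.8] sd [0. 0. 0.] F [-10.    1.   29.3]
t 52.62 tcp [576.  -87.7 100.8] ang 95.0 F [-9.7  1.5 29.5] M [0.26 1.68 0.02] w -0.001 q [-0.17  0.47  1.76 -0.    0.91 -1.83]
scene cover p 0.96 normal [-0.  0.  1.] angle 0.00 c [ 0.628 -0.068  0.078]
```

View pics/s36c.png

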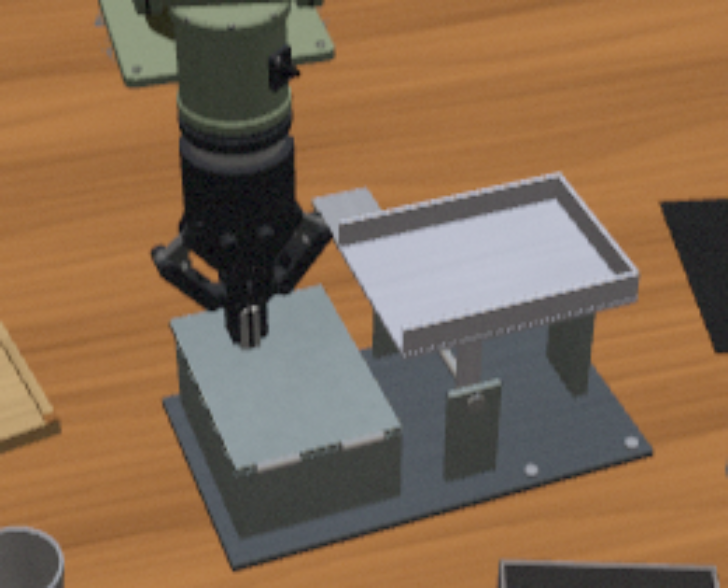

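Shut, pressed with 29 N. Lift off and check everything.

{"name": "arm_command", "arguments": {"moves": [[[1,0,0,-0.7,0],[1,0,0,-2,0],[1,0,0,-5,0],[1,0,-4,-9,0],[1,0,-8,-13,0],[1,0,-12,-16,0],[1,0,-16,-16,0],[1,0,-16,-16,0],[1,0,-16,-16,0]]]}}

```text
time: 53.47
tcp_pos: [0.4126, -0.1017, 0.2583]
tcp_rot: [[-0.086, 0.996, 0.0], [0.996, 0.086, -0.001], [-0.001, 0.0, -1.0]]
force: [-0.9, -0.3, 0.2]
width: 0.003
```

```bash
python3 - <<'E'
from h import *
s=stm(2);st(s)
cover(); q=snap("scene","s37"); snap("top","t37"); W=cloud(snap("top"))
for n in ["cleaner","tin","blade","mat"]:
    o=eyes.outline_of("top",n)[0]; r,z,k=rect(W,o["region"]); print(n,o["p"],np.round(r[0]),np.round(r[1]),round(r[2],1),np.round(o["box"]))
D=W[...,:2]*1000-TH; X=D@EX; Y=D@EY
m=(abs(X)<55)&(Y>-45)&(Y<115); print("tray floor z",np.nanpercentile(W[...,2][m],[2,50,98]), np.polyfit(Y[m],W[...,2][m]*1000,1))
relays(None,"top")
E
```

```text
mean [ 415.9 -101.8  257.3] sd [0.7 0.  0.3] F [-0.2  0.1 -0.3]
t 53.57 tcp [ 415.9 -101.8  257.3] ang 95.0 F [-1.  -0.5 -0.4] M [-0.02 -0.02 -0.03] w 0.004 q [-0.27  0.09  1.87  0.    1.18 -1.92]
scene cover p 0.92 normal [-0. -0.  1.] angle 0.00 c [ 0.621 -0.072  0.078]
cleaner 0.54 [729. 244.] [42. 40.] 2.1 [229. 184. 251. 203.]
tin 0.76 [ 728. -278.] [67. 67.] 9.4 [428. 176. 459. 208.]
blade 0.71 [533. 347.] [ 32. 126.] 74.6 [189. 249. 210. 296.]Traceback (most recent call last):
  File "<stdin>", line 5, in <module>
IndexError: list index out of range
```

View pics/s37.png

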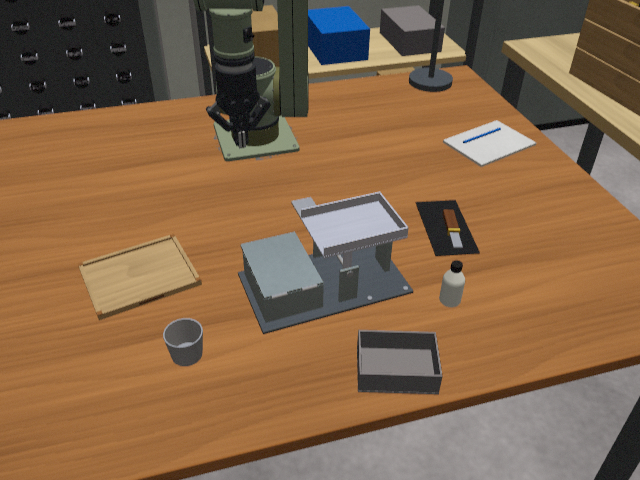

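View pics/t37.png

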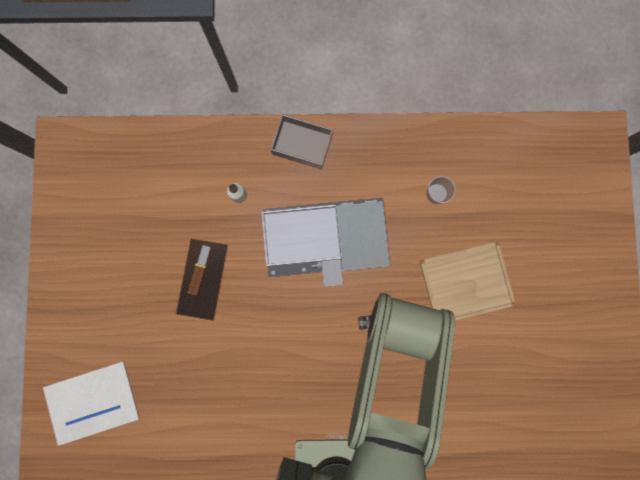

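Everything is in its final place: cover shut, tray level, blade on the mat, bystanders unmoved, robot clear.

```bash
python3 - <<'E'
from h import *
W=cloud(snap("top"))
D=W[...,:2]*1000-TH; X=D@EX; Y=D@EY
m=(abs(X)<55)&(Y>-45)&(Y<115); print("tray floor z",np.nanpercentile(W[...,2][m],[2,50,98]), np.polyfit(Y[m],W[...,2][m]*1000,1))
print(job.finish_job())
E
```

```text
tray floor z [0.12491203 0.12944173 0.13441749] [-1.94274085e-03  1.29516022e+02]
the job is handed in; nothing more can be done
None
```

The job is done and handed in at about 54 s of the 210 s allowed.

- **Cover and blade:** I levered the cover up with the blade until it rested against its stop, measured at 1.45 rad. I then laid the blade back on the mat.
- **Relays:** All four relays present went from the carrier board onto the tray. One had been knocked about 3 cm aside before I reached it, so I measured it again before gripping.
- **Tipping:** With all four on the tray, I pushed the ledge down to about 0.8 rad and let the tray come back level. The wrist picture showed all four in the box, the highest at 50 mm, below the 70 mm rim. I then shut the cover, pressing with about 29 N.

**Last checks:**
- The cover measured 0.00 rad.
- The tray floor was level at 129.5 mm and empty.
- The carrier board looked empty in the last pictures.
- The blade lay flat on the mat.
- The tin was within 1–2 mm of its first position.
- The bottle stood at the same pixels as in the first picture. Its fitted centre read about 13 mm different, because the first outline had taken in its side.
- The robot was clear and touching nothing.

**Failed check:** My final check script stopped with an error because the network did not find the mat in the last top picture. Its tray and relay checks were therefore skipped. I repeated the tray check before handing in, but not the automatic search for stray relays. For those I relied on the last pictures, which show none outside the box.

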